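# Set up a hand bridge over a wet ink drawing

### The arm

A 6-joint arm with a two-finger parallel gripper is mounted at the origin on a cart in front of the work surface, level with it; the furniture and walls round the work are solid. World frame = base frame: x ahead of the robot, y to its left, z up, the work surface at z = 0. Lengths are in m, angles in rad, forces in N, time in s.
With the tool pointing down it reaches from about 0.375 to 0.975 m from the base axis. Payload 3.8 kg.
Tool frame: the origin (TCP) lies midway between the tips of the shut fingers; the grasp point (between the pads) lies 19 mm behind it; z points along the fingers, y is the line along which they close (so a half turn about z gives the same grasp; the last joint's range is limited). The gripper opens to 85 mm and grips with 20 to 120 N. Pads are 22 mm wide; open, the fingers measure 114 mm over their backs; the gripper's body (76 mm by 85 mm) begins 54 mm behind the grasp point. The pads swing forward as they close: fully open they stand 13 mm farther back than shut.
Start: joints at [-1.143, 0.264, 1.604, -0, 1.274, -0.037], TCP at [0.303, -0.603, 0.231] pointing down, gripper open.
Joint ranges: [-2.63, 2.63], [-0.94, 2.18], [0.31, 2.57], [-1.31, 4.45], [0, 2.66], [-2.55, 2.55]. Speed limits (rad/s): [2.57, 2.57, 3.14, 3.14, 3.14, 3.14].

### API

Orientations are given as a rotation vector (axis times angle).
In Python, from workcell import status, read_camera, workorder, masks_of gives the robot as it stands.
- The arm moves only by the tool drive_tool, never from a script. Its argument "rows" is a list of rows, each a list of 7 numbers: the turn, a rotation vector about the tool's x, y, z in degrees, then the shift along the tool's x, y, z in m, then the opening, from 0 (shut) to 1 (fully open). In form: [[ax, ay, az, tx, ty, tz, claw], ...]. A call has 1 to 8 rows; each row shifts and turns the commanded pose from where the row before left it, along the tool's axes as they then stand; what a row does not reach is not made up. A row lasts 1/12 s, in which the tool goes at most 41.7 mm and 7.16 degrees, less where a joint would pass 70% of its speed; a pose out of reach is approached as far as the arm can. A call is refused whole if a number of a shift passes 0.0417 or a number of a turn 7.16, either way. A call with a gripper value outside its range is refused whole. The fingers move at their own pace and stop on an object; "force" is the grip in N (left out, the last holds). Time passes only in rows, so rows that do not move let the fingers close. It gives the time, the measured TCP pose, the force, the opening and the grip force at its end, in the units of the state.
- status.read_state(): the state, without advancing time (a new reading comes with each control period).
- read_camera(name): name is "side" or "top"; returns a dict with "color" (480x640x3 uint8, red, green, blue), "intrinsics" (3x3 intrinsics, pixels), "D" ([k1, k2, p1, p2, k3] as OpenCV has them; the pictures are not rectified), "world_from_camera" (4x4, takes a point from camera to world coordinates). Camera axes: x right, y up, looking along -z (the intrinsics and any distortion apply to the point x, -y, -z); pixel columns grow to the right and rows downward; lengths in m; the calibration is good to about 2 mm. A picture is of the moment at which its call begins. There is no depth.
- workorder.finish_job(): hands the job in; it is judged then, once.
Trained networks look in a picture, given as the dict that the camera call returned (one of the last four; its "shot" number tells which), for a name from the list of things; names that differ only in an ending like _2 or _b are one class to them, and where a whole thing is asked for, a point or a joint stands for the part that bears it (a point fixed in the world has none). Each returns a list of dicts, best first, with "score" (0 to 1); they miss things now and then, are a little off and sometimes report something else, mostly with a low value. They report only what shows in the picture. A call takes as long as a camera call. They do not tell look-alikes from the thing itself.
- masks_of(picture, name): "mask" (480x640 bool, what is visible of it) and "bbox" ([left, top, right, bottom] in pixels, round what is visible of it).
The state is a dict: "time": time; "q": joint angles; "joint_vel": joint speeds; "joint_torque": joint torques, N m; "tool_pos": TCP position; "tcp_rot": TCP orientation; "wrist_force": force on the tool from outside, world axes, zero at the start; "torque": the same for the moment, N m; "width": opening from 0.0 (shut) to 1.0 (fully open); "grip_force": force on a finger pad.
Only numpy, scipy, OpenCV 4.12 (cv2) and the standard library are available. Lean on these libraries where they do the work, as an engineer would, in place of code of your own. Each camera call takes 0.05 s, during which the arm holds its last target. There are 200 camera calls.

### The job

Set up the hand bridge over the ink drawing taped to its small board; the ink is wet, so let nothing touch the board. Stand one wooden foot to the left of the board and the other to its right, each level with the board's middle, about 15 mm clear of its edge and with its saddle running left to right, and lay the long bar over the drawing so that it sits down in both saddles with its ends sticking out alike. Stand the gouache pot upright to the right of the right foot and lay the eraser flat, pointing front to back, to the left of the left foot, both in line with the feet and about 50 mm clear of them; leave the tape roll and the wooden box alone.

Things in the scene. Friction and masses are not known exactly. Their poses are not given: they have to be found in the camera images.
- board: Plywood board fixed to the table, 140 (x) x 180 (y) x 8 mm, a white sheet with an ink still life taped on it. Origin: centre of its underside, on the table. Its x points away from the artist (about ahead of the robot), its y to the left, turned up to 0.15 rad; left, right, middle, front to back are meant along these. A tall fixed easel stands 0.1 to 0.2 m behind it: swing round in front of that.
- foot_a: One of two identical pale wooden feet (either may go on either side): block 64 (x) x 40 (y) x 62 mm high on rubber pads, brass screws in its 40 mm faces. Origin: centre of its underside. Its saddle, a notch 36 mm wide in x, runs right through the top along y; grey felt floor 48 mm up, cheeks to 62. Same when turned half round. Grip across the 40 mm (y), below the saddle. 0.15 kg.
- foot_b: The other saddle foot, identical to foot_a.
- bar: The bridge's bar: straight pale wooden slat 30 (x) x 330 (y) x 12 mm thick (z), aluminium ruling edge on its -x side, brass-rimmed hanging hole at its +y end; either end may be at either side. Lies flat at the start. Origin: centre of its underside, within 2 mm of the centre of mass. Seated in the saddles its underside is 48 mm above the table. 0.12 kg.
- pot: White round screw-capped gouache pot, 36 mm diameter, 41 mm high, upright. Origin: centre of its underside. 0.055 kg.
- eraser: Small eraser in a card sleeve, 18 (x) x 42 (y) x 12 mm high (z), lying flat. Origin: centre of its underside; its length is along y. Either end may be at the front.
- tape_roll: Bystander: part-used roll of masking tape lying flat, 104 mm diameter, 18 mm high. Origin: centre of its underside.
- wood_box: Bystander: open two-compartment box of thin pale wood, 68 x 140 x 62 mm high. Origin: centre of its underside.
Not all that is in view belongs to the job. There is more than one size of the pot; the job needs the smallest.

How it is judged:
By the outcome, as a careful person would: the job done as asked, in the order asked, and still so for the second after the job is handed in, with the robot touching nothing.
It also fails if it takes over 144 s, if anything falls off the work surface, if the arm or the gripper's body presses on something with over 40 N, if the wrist force passes 120 N, or if a joint passes its speed limit or range.

## Working session

There is one attempt and no reset: what is moved stays moved. The work goes in short steps, Python scripts to look and compute and a tool call to move; the robot and the scene stay as the last step left them, time stands still between calls to the robot, and variables do not carry over. Pictures are saved under pics/ and viewed, at most 14 in all, crops included, and the job is handed in when it is done.

Besides the shell and the picture viewer there is one more tool, called by a JSON object that holds its "name" and its "arguments". drive_tool: Moves the arm, as the interface text tells. Its arguments: {"type":"object","properties":{"rows":{"type":"array"},"force":{"type":"number"}},"required":["rows"]}

```bash
ls; mkdir -p pics; python3 - <<'E'
from workcell import status, read_camera, workorder, masks_of
import cv2,numpy as np
print(status.read_state())
for n in ["top","side"]:
    p=read_camera(n); cv2.imwrite(f"pics/{n}0.png",p["color"][:,:,::-1])
    print(n,p["intrinsics"],p["D"],p["world_from_camera"])
    for o in ["board","foot_a","bar","pot","eraser","tape_roll","wood_box"]:
        for d in masks_of(p,o): print(n,o,round(d["score"],2),d["bbox"],int(d["mask"].sum()))
E
```

```text
pics
{'time': 0.0, 'q': array([-1.14289771e+00,  2.64741467e-01,  1.60537477e+00,  4.22140898e-07,
        1.27367813e+00, -3.68998047e-02]), 'joint_vel': array([ 0.00024781,  0.00059358,  0.00046922,  0.00162424, -0.00112376,
        0.00092647]), 'joint_torque': array([ 2.24938030e-04, -5.15109730e+01, -3.67316937e+01,  6.54136738e-05,
        1.28082640e-02,  1.45983552e-05]), 'tool_pos': array([ 0.30226195, -0.60273259,  0.22996947]), 'tcp_rot': array([-3.05503423e+00, -7.23051659e-01,  6.70742652e-04]), 'wrist_force': array([-0.76124851, -0.60797624, -0.11735654]), 'torque': array([-0.03203703,  0.01171596,  0.01221077]), 'grip_force': 0.0, 'width': 0.9990032828603976}
top [[548.84362894   0.         327.24048042]
 [  0.         548.84362894 238.73680727]
 [  0.           0.           1.        ]] [-0.09894108  0.          0.          0.          0.        ] [[-0.02278415  0.98941201 -0.1433344   0.35776661]
 [-0.9993379  -0.02660765 -0.02481516  0.07308652]
 [-0.02836621  0.14267411  0.98936316  1.71634352]
 [ 0.          0.          0.          1.        ]]
top board 0.85 [328
[... 753 characters left out ...]
98559]
 [-0.01450757  0.8253149   0.56448635  1.063989  ]
 [ 0.          0.          0.          1.        ]]
side board 0.62 [257.1, 249.8, 311.0, 293.4] 1742
side foot_a 0.7 [300.9, 326.2, 327.2, 359.7] 647
side foot_a 0.61 [343.4, 320.3, 371.4, 352.7] 673
side bar 0.75 [322.2, 205.4, 348.1, 261.1] 531
side bar 0.66 [259.9, 246.8, 312.2, 292.0] 1731
side pot 0.85 [319.1, 261.2, 340.7, 283.7] 358
side pot 0.58 [310.5, 277.6, 329.6, 303.6] 412
side pot 0.56 [338.0, 301.8, 354.7, 320.6] 228
side eraser 0.51 [271.7, 198.7, 279.9, 204.3] 17
side tape_roll 0.87 [230.5, 171.7, 260.1, 190.9] 311
side wood_box 0.87 [379.6, 276.0, 411.0, 327.7] 840
side wood_box 0.61 [234.0, 170.3, 261.1, 189.0] 313
```

```bash
python3 - <<'E'
import cv2
a=cv2.imread("pics/top0.png")[165:345,140:520]; cv2.imwrite("pics/t0c.png",cv2.resize(a,(798,378),interpolation=cv2.INTER_CUBIC))
a=cv2.imread("pics/side0.png")[160:370,200:430]; cv2.imwrite("pics/s0c.png",cv2.resize(a,(657,600),interpolation=cv2.INTER_CUBIC))
E
```

```text
(no output)
```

View pics/top0.png

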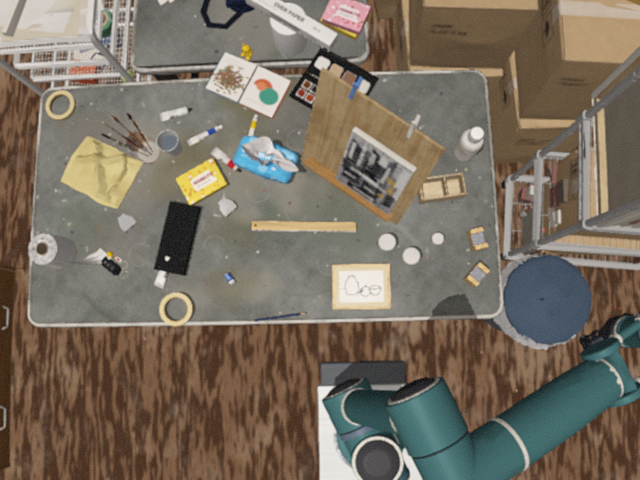

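View pics/t0c.png

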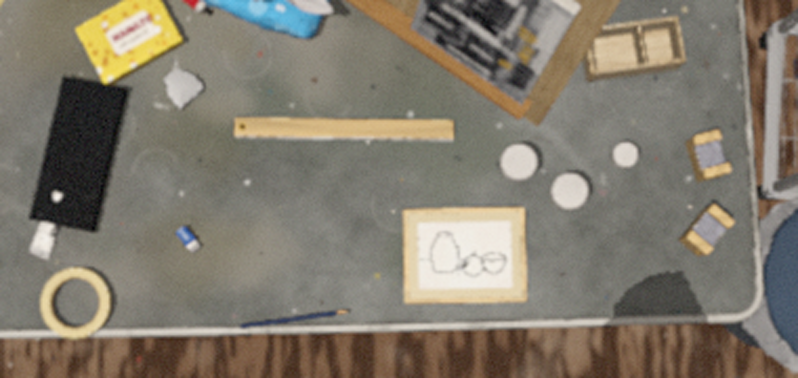

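View pics/s0c.png

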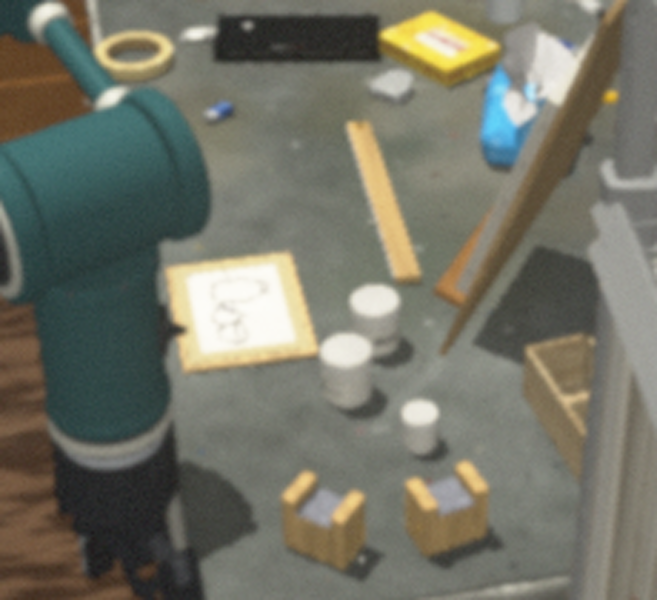

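Top view: board (360,288), bar (304,227), smallest pot (437,239), feet (478,239) and (477,273), eraser (230,278), easel foot near (392,218), two larger pots (388,242) and (411,256). The side view confirms these. Now I fit the models.

```bash
cat > h.py <<'E'
from workcell import status, read_camera, workorder, masks_of
import cv2, numpy as np
from scipy.optimize import minimize
from scipy.spatial.transform import Rotation as R
def proj(p,X):
    T=np.linalg.inv(p["world_from_camera"]); c=np.c_[X,np.ones(len(X))]@T.T[:,:3]
    c=c*[1,-1,-1]
    return cv2.projectPoints(c.reshape(-1,1,3),np.zeros(3),np.zeros(3),np.array(p["intrinsics"]),np.array(p["D"],float))[0].reshape(-1,2)
def unproj(p,uv,z):
    n=cv2.undistortPoints(np.array([[uv]],float),np.array(p["intrinsics"]),np.array(p["D"],float))[0,0]
    W=p["world_from_camera"]; d=W[:3,:3]@[n[0],-n[1],-1]; o=W[:3,3]
    return o+d*(z-o[2])/d[2]
def box(x0,x1,y0,y1,z0,z1): return np.array([[x,y,z] for x in(x0,x1) for y in(y0,y1) for z in(z0,z1)],float)/1000
def cyl(r,h):
    a=np.linspace(0,2*np.pi,40); return np.array([[r*np.cos(t),r*np.sin(t),z] for t in a for z in(0,h)])/1000
M=dict(board=[box(-70,70,-90,90,0,8)],foot_a=[box(-32,32,-20,20,0,48),box(-32,-18,-20,20,0,62),box(18,32,-20,20,0,62)],
 bar=[box(-15,15,-165,165,0,12)],pot=[cyl(18,41)],eraser=[box(-9,9,-21,21,0,12)])
def place(P,v,z): 
    c,s=np.cos(v[2]),np.sin(v[2]); return P@np.array([[c,-s,0],[s,c,0],[0,0,1]]).T+[v[0],v[1],z]
def fit(name,views,x0,z=0.,yaws=None):
    """views: list of (picture, mask); returns (x,y,yaw), cost/area"""
    S=6; data=[]
    for p,m in views:
        ys,xs=np.where(m); a,b=max(ys.min()-8,0),ys.max()+9; c,d=max(xs.min()-8,0),xs.max()+9
        data.append((p,cv2.GaussianBlur(m[a:b,c:d].astype(np.float32),(0,0),.7),a,c))
    def cost(v):
        t=0
        for p,m,a,c in data:
            h,w=m.shape; I=np.zeros((h*S,w*S),np.uint8)
            for P in M[name]:
                q=(proj(p,place(P,v,z))-[c,a]+.5)*S-.5
                cv2.fillConvexPoly(I,np.round(cv2.convexHull(q.astype(np.float32))*16).astype(np.int32),255,shift=4)
            r=cv2.GaussianBlur(cv2.resize(I,(w,h),interpolation=cv2.INTER_AREA).astype(np.float32)/255,(0,0),.7)
            t+=((r-m)**2).sum()/m.sum()
        return t/len(data)
    best=None
    for y in (yaws if yaws is not None else np.arange(0,3.1,.4)):
        v0=np.array([x0[0],x0[1],y])
        r=minimize(cost,v0,method="Nelder-Mead",options=dict(initial_simplex=v0+np.array([[0,0,0],[.012,0,0],[0,.012,0],[0,0,.25]]),xatol=1e-4,fatol=1e-5))
        if best is None or r.fun<best.fun: best=r
    return best.x,best.fun
def near(p,name,uv,tol=14):
    for d in masks_of(p,name):
        b=d["bbox"]; 
        if abs((b[0]+b[2])/2-uv[0])<tol and abs((b[1]+b[3])/2-uv[1])<tol and (b[2]-b[0])*(b[3]-b[1])<7000: return d["mask"]
def blob(p,uv,r=11):
    u,v=map(int,uv); m=np.zeros((480,640),bool); c=cv2.cvtColor(cv2.GaussianBlur(p["color"],(0,0),.6),cv2.COLOR_RGB2LAB).astype(float)[v-r:v+r+1,u-r:u+r+1]
    d=np.linalg.norm(c-np.median(c.reshape(-1,3),0),axis=2); k=(d>22).astype(np.uint8)
    n,l,s,_=cv2.connectedComponentsWithStats(k); 
    if n>1: m[v-r:v+r+1,u-r:u+r+1]=l==1+np.argmax(s[1:,4])
    return m
def measure(name,xy,z=0.,yaws=None,per=True,n=1,hz=.02):
    out={}; vs=[]
    for cam in("top","side"):
        for _ in range(n):
            p=read_camera(cam); uv=proj(p,np.array([[xy[0],xy[1],z+hz]]))[0]
            m=blob(p,uv) if name=="eraser" else near(p,name,uv)
            if m is not None and m.sum()>8: vs.append((cam,p,m))
    f=lambda V:fit(name,V,xy,z,yaws)
    r=f([v[1:] for v in vs]); print(name,"both",np.round(r[0],4),round(r[1],3),[(v[0],int(v[2].sum())) for v in vs])
    if per:
        for cam in("top","side"):
            V=[v[1:] for v in vs if v[0]==cam]
            if V: q=fit(name,V,r[0],z,[r[0][2]]); print("   ",cam,np.round(q[0],4),round(q[1],3))
    return r[0]
def go(xyz,yaw=None):
    """shift in tool axes (m) and turn about tool z (deg) so that tool y lies along the line at world angle yaw (mod pi)"""
    s=status.read_state(); r=R.from_rotvec(s["tcp_rot"]); m=r.as_matrix()
    print("tool shift",np.round(m.T@(np.array(xyz)-s["tool_pos"]),4),"pos",np.round(s["tool_pos"],4),"F",np.round(s["wrist_force"],1),"w",round(s["width"],3),"t",round(s["time"],2),"q6",round(s["q"][5],2),"tilt",np.round(m[2],3))
    cy=np.arctan2(m[1,1],m[0,1]); print("tool y angle",round(cy,4))
    if yaw is not None:
        d=(yaw-cy+np.pi/2)%np.pi-np.pi/2; print("turn z deg",round(-np.degrees(d),2),"or",round(-np.degrees(d)+(180 if d>0 else -180),2))
E
python3 - <<'E'
from h import *
p=read_camera("top")
for n,uv,h in [("board",(360,288),.008),("foot_a",(476,240),.04),("foot_a",(477,274),.04),("bar",(305,228),.012),("pot",(436,239),.04),("eraser",(230,278),.006)]:
    x=unproj(p,uv,h); 
    measure(n,x[:2],hz=h)
for uv in [(388,242),(411,256),(392,218)]: print(unproj(p,uv,.03))
E
```

```text
board both [ 0.453   0.0163 -0.0115] 0.016 [('top', 2599), ('side', 1734)]
    top [ 0.454   0.0143 -0.0169] 0.008
    side [ 0.4519  0.0191 -0.0069] 0.008
foot_a both [ 0.5883 -0.3458  3.3938] 0.068 [('top', 345), ('side', 644)]
    top [ 0.5898 -0.3473  3.3941] 0.032
    side [ 0.5876 -0.3425  3.347 ] 0.071
foot_a both [ 0.4778 -0.3374  2.4252] 0.05 [('top', 371), ('side', 686)]
    top [ 0.4788 -0.3397  2.4048] 0.008
    side [ 0.4778 -0.3327  2.4329] 0.044
bar both [0.6472 0.192  3.0947] 0.035 [('top', 990), ('side', 544)]
    top [0.6484 0.1902 3.0986] 0.027
    side [0.6462 0.1945 3.0957] 0.016
pot both [ 0.5927 -0.2236  2.6413] 0.024 [('top', 126)]
    top [ 0.5927 -0.2236  2.6413] 0.024
eraser both [0.4892 0.4278 2.0806] 0.181 [('top', 88), ('side', 45)]
    top [0.4887 0.4267 2.0311] 0.076
    side [0.4906 0.4321 2.4615] 0.226
[ 0.58680836 -0.07255717  0.03      ]
[ 0.54132284 -0.14184481  0.03      ]
[ 0.66193134 -0.08795485  0.03      ]
```

```bash
python3 -c "
from h import *
go([.4778,-.3374,.13],2.4252+1.5708); go([.5883,-.3458,.13],.252+1.5708)"
```

```text
tool shift [ 0.2759 -0.1592  0.1013] pos [ 0.3026 -0.6034  0.2313] F [-0.4  0.2  0.4] w 0.998 t 1.95 q6 -0.04 tilt [ 0. -0. -1.]
tool y angle -1.106
turn z deg 67.68 or -112.32
tool shift [ 0.3709 -0.1022  0.1013] pos [ 0.3026 -0.6034  0.2313] F [-0.4  0.2  0.4] w 0.998 t 1.95 q6 -0.04 tilt [ 0. -0. -1.]
tool y angle -1.106
turn z deg 12.19 or -167.81
```

{"name": "drive_tool", "arguments": {"rows": [[0, 0, 0, 0.031, -0.0085, 0.003, 1], [0, 0, 0, 0.031, -0.0085, 0.003, 1], [0, 0, 0, 0.031, -0.0085, 0.003, 1], [0, 0, 0, 0.031, -0.0085, 0.003, 1], [0, 0, 0, 0.031, -0.0085, 0.003, 1], [0, 0, 0, 0.031, -0.0085, 0.003, 1], [0, 0, 0, 0.031, -0.0085, 0.003, 1], [0, 0, 0, 0.031, -0.0085, 0.003, 1]], "force": 40}}

```text
time: 2.62
tool_pos: [0.4948, -0.4303, 0.2073]
tcp_rot: [3.057, 0.723, 0.0]
wrist_force: [-0.2, -0.1, 0.6]
width: 0.997
grip_force: 0.0
```

{"name": "drive_tool", "arguments": {"rows": [[0, 0, 0, 0.031, -0.0085, 0.01, 1], [0, 0, 0, 0.031, -0.0085, 0.01, 1], [0, 0, 0, 0.031, -0.0085, 0.02, 1], [0, 0, 0, 0.03, -0.0082, 0.02, 1], [0, 0, 6.1, 0, 0, 0.017, 1], [0, 0, 6.1, 0, 0, 0, 1], [0, 0, 0, 0, 0, 0, 1], [0, 0, 0, 0, 0, 0, 1]]}}

```text
time: 3.28
tool_pos: [0.5888, -0.3461, 0.1302]
tcp_rot: [-3.116, -0.4, 0.0]
wrist_force: [-0.1, -0.7, 0.7]
width: 1.003
grip_force: 0.0
```

```bash
python3 -c "
from h import *
go([.5883,-.3458,.02],.252+1.5708)"
```

```text
tool shift [-0.0004 -0.0004  0.1102] pos [ 0.5888 -0.3461  0.1302] F [-0.1 -0.7  0.7] w 1.003 t 3.28 q6 0.75 tilt [-0. -0. -1.]
tool y angle -1.3157
turn z deg 0.18 or -179.82
```

{"name": "drive_tool", "arguments": {"rows": [[0, 0, 0, 0, 0, 0.028, 1], [0, 0, 0, 0, 0, 0.028, 1], [0, 0, 0, 0, 0, 0.028, 1], [0, 0, 0, 0, 0, 0.026, 1], [0, 0, 0, 0, 0, 0, 1], [0, 0, 0, 0, 0, 0, 0.3], [0, 0, 0, 0, 0, 0, 0.3], [0, 0, 0, 0, 0, 0, 0.3]]}}

```text
time: 3.95
tool_pos: [0.5906, -0.3478, 0.0235]
tcp_rot: [3.113, 0.395, 0.006]
wrist_force: [0.2, 0.0, 0.1]
width: 0.601
grip_force: 0.0
```

{"name": "drive_tool", "arguments": {"rows": [[0, 0, 0, 0, 0, 0, 0.2], [0, 0, 0, 0, 0, 0, 0.2], [0, 0, 0, 0, 0, 0, 0.2], [0, 0, 0, 0, 0, 0, 0.2], [0, 0, 0, 0, 0, -0.02, 0.2], [0, 0, 0, 0, 0, -0.03, 0.2], [0, 0, 0, 0, 0, -0.03, 0.2], [0, 0, 0, 0, 0, -0.03, 0.2]]}}

```text
time: 4.62
tool_pos: [0.5883, -0.3459, 0.1315]
tcp_rot: [-3.116, -0.395, 0.001]
wrist_force: [0.5, 0.3, -0.5]
width: 0.444
grip_force: 40.7
```

```bash
python3 -c "
from h import *
s=status.read_state();print(s['grip_force'])
o=np.array([.453,.0163]);a=-.0115;L=o+125*.001*1.0*np.array([-np.sin(a),np.cos(a)])
print(L);go([*L,.13],a+1.5708)
p=read_camera('side');a=cv2.resize(p['color'][170:370,200:430,::-1],(690,600));cv2.imwrite('pics/s1.png',a)"
```

```text
40.685874223709106
[0.45443747 0.14129173]
tool shift [-0.008  -0.5052  0.0017] pos [ 0.5883 -0.3459  0.1315] F [ 0.5  0.3 -0.5] w 0.444 t 4.62 q6 0.75 tilt [-0. -0. -1.]
tool y angle -1.3186
turn z deg 15.11 or -164.89
```

View pics/s1.png

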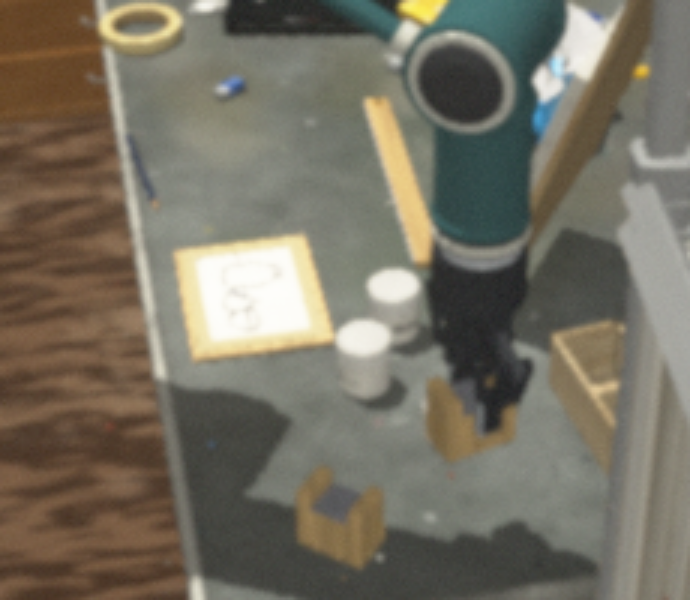

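The foot is held, centred in the fingers at about (470,420) of the crop. I'll check the camera bias with the held foot and remeasure the unobstructed board.

```bash
python3 -c "
from h import *
measure('board',(.453,.0163),yaws=[-.01],n=3,hz=.008)
measure('foot_a',(.5883,-.3459),z=.111,yaws=[.252],n=2,hz=.03)
measure('foot_a',(.4778,-.3374),z=0,yaws=[-.717],n=2,hz=.03)
"
```

```text
board both [ 0.453   0.0162 -0.0124] 0.019 [('top', 2574), ('top', 2639), ('side', 1674), ('side', 1732), ('side', 1824)]
    top [ 0.4546  0.0137 -0.0162] 0.006
    side [ 0.4516  0.0189 -0.009 ] 0.012
foot_a both [ 0.5256 -0.5468  2.7335] 0.779 [('top', 41), ('top', 21), ('side', 443), ('side', 464)]
    top [ 0.5256 -0.5468  2.7335] 0.651
    side [ 0.5256 -0.5468  2.7335] 0.908
foot_a both [ 0.4745 -0.3927 -1.7408] 0.769 [('top', 48), ('side', 661), ('side', 707)]
    top [ 0.4825 -0.4047 -1.5742] 0.768
    side [ 0.4772 -0.3338 -3.8853] 0.043
```

{"name": "drive_tool", "arguments": {"rows": [[0, 0, 0, -0.0006, -0.025, -0.005, 0.2], [0, 0, 0, -0.0006, -0.036, -0.005, 0.2], [0, 0, 0, -0.0006, -0.036, 0, 0.2], [0, 0, 0, -0.0006, -0.036, 0, 0.2], [0, 0, 0, -0.0006, -0.036, 0, 0.2], [0, 0, 0, -0.0006, -0.036, 0, 0.2], [0, 0, 0, -0.0006, -0.036, 0, 0.2], [0, 0, 0, -0.0006, -0.036, 0, 0.2]]}}

```text
time: 6.73
tool_pos: [0.5143, -0.0777, 0.1405]
tcp_rot: [3.117, 0.394, 0.001]
wrist_force: [-0.2, -0.1, -0.9]
width: 0.449
grip_force: 40.8
```

{"name": "drive_tool", "arguments": {"rows": [[0, 0, 0, -0.0006, -0.036, 0, 0.2], [0, 0, 0, -0.0006, -0.036, 0, 0.2], [0, 0, 0, -0.0006, -0.036, 0, 0.2], [0, 0, 0, -0.0006, -0.036, 0, 0.2], [0, 0, 0, -0.0006, -0.036, 0, 0.2], [0, 0, 0, -0.0006, -0.036, 0, 0.2], [0, 0, 0, -0.0008, -0.012, 0, 0.2], [0, 0, 5, 0, 0, 0, 0.2]]}}

```text
time: 7.4
tool_pos: [0.4528, 0.1435, 0.1406]
tcp_rot: [-3.129, -0.263, -0.0]
wrist_force: [0.1, -0.4, -0.7]
width: 0.446
grip_force: 40.9
```

{"name": "drive_tool", "arguments": {"rows": [[0, 0, 5, 0, 0, 0, 0.2], [0, 0, 5, 0, 0, 0, 0.2], [0, 0, 0, 0, 0, 0, 0.2], [0, 0, 0, 0, 0, 0, 0.2]]}}

```text
time: 7.73
tool_pos: [0.4539, 0.1407, 0.1405]
tcp_rot: [-3.141, 0.012, -0.001]
wrist_force: [0.2, 0.7, -1.3]
width: 0.449
grip_force: 40.9
```

```bash
python3 -c "
from h import *
o=np.array([.453,.0163]);a=-.0122;L=o+126*.001*1.0*np.array([-np.sin(a),np.cos(a)])
print(L);go([*L,.0225],a+1.5708)
measure('foot_a',L,z=status.read_state()['tool_pos'][2]-.0195,yaws=[-.012],n=2,hz=.03)"
```

```text
[0.45453716 0.14229062]
tool shift [ 0.0006 -0.0016  0.118 ] pos [0.4539 0.1407 0.1405] F [ 0.2  0.7 -1.3] w 0.449 t 7.73 q6 1.83 tilt [ 0. -0. -1.]
tool y angle -1.5782
turn z deg 0.28 or -179.72
foot_a both [ 0.4496  0.1352 -0.1016] 0.481 [('side', 254), ('side', 319)]
    side [ 0.4496  0.1353 -0.1036] 0.481
```

{"name": "drive_tool", "arguments": {"rows": [[0, 0, 0.3, 0.0006, -0.0016, 0.03, 0.2], [0, 0, 0, 0, 0, 0.03, 0.2], [0, 0, 0, 0, 0, 0.03, 0.2], [0, 0, 0, 0, 0, 0.02, 0.2], [0, 0, 0, 0, 0, 0.006, 0.2], [0, 0, 0, 0, 0, 0.003, 0.2], [0, 0, 0, 0, 0, 0, 0.2], [0, 0, 0, 0, 0, 0, 0.2]]}}

```text
time: 8.8
tool_pos: [0.4524, 0.1417, 0.0231]
tcp_rot: [3.14, -0.024, -0.009]
wrist_force: [-11.8, -3.2, 20.1]
width: 0.448
grip_force: 43.8
```

```bash
python3 -c "
from h import *
go([.4545,.1423,.0205],-.0122+1.5708)"
```

```text
tool shift [ 0.0021 -0.0006  0.0026] pos [0.4524 0.1417 0.0231] F [-11.8  -3.2  20.1] w 0.448 t 8.8 q6 1.84 tilt [-0.006  0.001 -1.   ]
tool y angle -1.5858
turn z deg -0.16 or 179.84
```

{"name": "drive_tool", "arguments": {"rows": [[0, 0, 0, 0, 0, -0.0018, 0.2], [0, 0, 0, 0, 0, 0, 0.2], [0, 0, 0, 0, 0, 0, 0.2]]}}

```text
time: 9.05
tool_pos: [0.4553, 0.1424, 0.0237]
tcp_rot: [-3.141, 0.024, -0.003]
wrist_force: [-0.5, -0.2, -0.7]
width: 0.447
grip_force: 41.2
```

```bash
python3 -c "
from h import *
go([.4545,.1423,.0205],-.0122+1.5708)"
```

```text
tool shift [-0.0008  0.0001  0.0032] pos [0.4553 0.1424 0.0237] F [-0.5 -0.2 -0.7] w 0.447 t 9.05 q6 1.84 tilt [ 0.002 -0.    -1.   ]
tool y angle -1.5859
turn z deg -0.17 or 179.83
```

{"name": "drive_tool", "arguments": {"rows": [[0, 0, 0, 0, 0, 0.0005, 0.2], [0, 0, 0, 0, 0, 0, 0.62], [0, 0, 0, 0, 0, 0, 0.62], [0, 0, 0, 0, 0, 0, 0.62], [0, 0, 0, 0, 0, -0.03, 0.62], [0, 0, 0, 0, 0, -0.04, 0.62], [0, 0, 0, 0, 0, -0.04, 0.62], [0, 0, 0, 0, 0, -0.025, 1]]}}

```text
time: 9.72
tool_pos: [0.4559, 0.1426, 0.1613]
tcp_rot: [-3.14, 0.024, -0.006]
wrist_force: [0.7, 0.7, 0.0]
width: 0.744
grip_force: 0.0
```

```bash
python3 -c "
from h import *
measure('foot_a',(.4545,.1423),yaws=[-.012],n=3,hz=.03)
measure('foot_a',(.4778,-.3374),z=0,yaws=[-.717],n=3,hz=.03)
go([.4778,-.3374,.16],2.4252+1.5708)"
```

```text
foot_a both [0.4538 0.1379 0.0333] 1.176 [('top', 60), ('top', 55), ('side', 402), ('side', 420)]
    top [0.4548 0.1372 0.063 ] 2.257
    side [ 0.4517  0.1439 -0.0435] 0.02
foot_a both [ 0.4775 -0.3372 -0.7159] 0.057 [('top', 365), ('top', 313), ('top', 359), ('side', 725), ('side', 636)]
    top [ 0.4787 -0.3388 -0.7321] 0.036
    side [ 0.4776 -0.3331 -0.734 ] 0.058
tool shift [ 0.0306  0.4792 -0.0024] pos [0.4545 0.1422 0.1577] F [-0.1 -0.6  0.1] w 0.998 t 10.92 q6 1.84 tilt [ 0. -0. -1.]
tool y angle -1.586
turn z deg 40.18 or -139.82
```

{"name": "drive_tool", "arguments": {"rows": [[0, 0, 0, 0.0024, 0.03, 0, 1], [0, 0, 0, 0.0024, 0.037, 0, 1], [0, 0, 0, 0.0024, 0.037, 0, 1], [0, 0, 0, 0.0024, 0.037, 0, 1], [0, 0, 0, 0.0024, 0.037, 0, 1], [0, 0, 0, 0.0024, 0.037, 0, 1], [0, 0, 0, 0.0024, 0.037, 0, 1], [0, 0, 0, 0.0024, 0.037, 0, 1]]}}

```text
time: 11.58
tool_pos: [0.4691, -0.1489, 0.1578]
tcp_rot: [3.141, -0.024, 0.001]
wrist_force: [1.0, -0.6, -0.4]
width: 1.002
grip_force: 0.0
```

{"name": "drive_tool", "arguments": {"rows": [[0, 0, 0, 0.0024, 0.037, 0, 1], [0, 0, 0, 0.0024, 0.037, 0, 1], [0, 0, 0, 0.0024, 0.037, 0, 1], [0, 0, 0, 0.0022, 0.037, 0, 1], [0, 0, 0, 0.002, 0.037, 0, 1], [0, 0, 6.7, 0, 0.005, 0, 1], [0, 0, 6.7, 0, 0, 0, 1], [0, 0, 6.7, 0, 0, 0, 1]]}}

```text
time: 12.25
tool_pos: [0.4775, -0.3385, 0.1573]
tcp_rot: [-3.087, 0.584, 0.001]
wrist_force: [-0.5, 0.0, 0.3]
width: 0.995
grip_force: 0.0
```

{"name": "drive_tool", "arguments": {"rows": [[0, 0, 6.7, 0, 0, 0, 1], [0, 0, 6.7, 0, 0, 0, 1], [0, 0, 6.7, 0, 0, 0, 1], [0, 0, 0, 0, 0, 0, 1], [0, 0, 0, 0, 0, 0, 1]]}}

```text
time: 12.67
tool_pos: [0.4778, -0.3372, 0.1575]
tcp_rot: [-2.944, 1.097, 0.0]
wrist_force: [-1.2, 0.4, -0.6]
width: 1.0
grip_force: 0.0
```

```bash
python3 -c "
from h import *
go([.4778,-.3374,.023],2.4252+1.5708)
measure('foot_a',(.4545,.1423),yaws=[-.012],n=3,hz=.03)"
```

```text
tool shift [1.000e-04 1.000e-04 1.345e-01] pos [ 0.4778 -0.3372  0.1575] F [-1.2  0.4 -0.6] w 1.0 t 12.67 q6 1.63 tilt [-0. -0. -1.]
tool y angle -2.2844
turn z deg 0.16 or -179.84
foot_a both [ 0.4525  0.1385 -0.0268] 0.072 [('top', 263), ('top', 287), ('top', 264), ('side', 368), ('side', 410), ('side', 379)]
    top [ 0.4543  0.1379 -0.0241] 0.038
    side [ 0.452   0.145  -0.0858] 0.054
```

{"name": "drive_tool", "arguments": {"rows": [[0, 0, 0, 0, 0, 0.03, 1], [0, 0, 0, 0, 0, 0.035, 1], [0, 0, 0, 0, 0, 0.035, 1], [0, 0, 0, 0, 0, 0.035, 1], [0, 0, 0, 0, 0, 0, 1], [0, 0, 0, 0, 0, 0, 0.3], [0, 0, 0, 0, 0, 0, 0.3], [0, 0, 0, 0, 0, 0, 0.3]]}}

```text
time: 13.93
tool_pos: [0.4799, -0.3388, 0.0256]
tcp_rot: [2.941, -1.101, 0.008]
wrist_force: [0.0, -0.9, 1.0]
width: 0.601
grip_force: 0.0
```

{"name": "drive_tool", "arguments": {"rows": [[0, 0, 0, 0, 0, 0, 0.2], [0, 0, 0, 0, 0, 0, 0.2], [0, 0, 0, 0, 0, 0, 0.2], [0, 0, 0, 0, 0, 0, 0.2], [0, 0, 0, 0, 0, -0.02, 0.2], [0, 0, 0, 0, 0, -0.03, 0.2], [0, 0, 0, 0, 0, -0.03, 0.2], [0, 0, 0, 0, 0, -0.03, 0.2]]}}

```text
time: 14.6
tool_pos: [0.4775, -0.337, 0.1344]
tcp_rot: [2.942, -1.102, 0.0]
wrist_force: [1.0, -0.6, -0.7]
width: 0.448
grip_force: 40.4
```

```bash
python3 -c "
from h import *
go([.4525,-.1085,.023],-.0122+1.5708)"
```

```text
tool shift [-0.169  -0.1559  0.1113] pos [ 0.4775 -0.337   0.1344] F [ 1.  -0.6 -0.7] w 0.448 t 14.6 q6 1.63 tilt [ 0.  0. -1.]
tool y angle -2.2875
turn z deg -40.37 or 139.63
```

{"name": "drive_tool", "arguments": {"rows": [[0, 0, 0, -0.0211, -0.0195, 0, 0.2], [0, 0, 0, -0.0211, -0.0195, 0, 0.2], [0, 0, 0, -0.0211, -0.0195, 0, 0.2], [0, 0, 0, -0.0211, -0.0195, 0, 0.2], [0, 0, 0, -0.0211, -0.0195, 0, 0.2], [0, 0, 0, -0.0211, -0.0195, 0, 0.2], [0, 0, 0, -0.0212, -0.0195, 0, 0.2], [0, 0, 0, -0.0212, -0.0195, 0, 0.2]]}}

```text
time: 15.27
tool_pos: [0.4527, -0.1074, 0.1336]
tcp_rot: [-2.942, 1.102, -0.003]
wrist_force: [0.9, 0.8, -1.8]
width: 0.446
grip_force: 40.4
```

{"name": "drive_tool", "arguments": {"rows": [[0, 0, -6.73, 0, 0, 0, 0.2], [0, 0, -6.73, 0, 0, 0, 0.2], [0, 0, -6.73, 0, 0, 0, 0.2], [0, 0, -6.73, 0, 0, 0, 0.2], [0, 0, -6.73, 0, 0, 0, 0.2], [0, 0, -6.73, 0, 0, 0, 0.2], [0, 0, 0, 0, 0, 0, 0.2], [0, 0, 0, 0, 0, 0, 0.2]]}}

```text
time: 15.93
tool_pos: [0.453, -0.1086, 0.1333]
tcp_rot: [3.141, -0.024, 0.002]
wrist_force: [0.3, 0.3, -1.1]
width: 0.444
grip_force: 40.5
```

```bash
python3 -c "
from h import *
go([.4525,-.1085,.0245],-.0122+1.5708)
measure('foot_a',(.4545,.1423),yaws=[-.012],n=3,hz=.03)
measure('foot_a',(.4525,-.1085),yaws=[-.012],n=2,z=.111,hz=.03)"
```

```text
tool shift [-7.000e-04 -1.000e-04  1.088e-01] pos [ 0.453  -0.1086  0.1333] F [ 0.3  0.3 -1.1] w 0.444 t 15.93 q6 1.3 tilt [ 0.001  0.    -1.   ]
tool y angle -1.5861
turn z deg -0.18 or 179.82
foot_a both [ 0.4515  0.1389 -0.1182] 0.413 [('top', 267), ('top', 299), ('top', 271), ('side', 217), ('side', 257), ('side', 209)]
    top [0.4545 0.1376 0.003 ] 0.038
    side [ 0.4479  0.1504 -0.1066] 0.658
foot_a both [ 0.4479 -0.1143 -0.1286] 0.444 [('side', 349), ('side', 426)]
    side [ 0.4479 -0.1143 -0.1286] 0.444
```

Lower gently: 0.1088 down, then stop and check force.

{"name": "drive_tool", "arguments": {"rows": [[0, 0, 0, 0, 0, 0.03, 0.2], [0, 0, 0, 0, 0, 0.03, 0.2], [0, 0, 0, 0, 0, 0.028, 0.2], [0, 0, 0, 0, 0, 0.015, 0.2], [0, 0, 0, 0, 0, 0.004, 0.2], [0, 0, 0, 0, 0, 0.0015, 0.2], [0, 0, 0, 0, 0, 0, 0.2], [0, 0, 0, 0, 0, 0, 0.2]]}}

```text
time: 17.6
tool_pos: [0.4518, -0.1082, 0.025]
tcp_rot: [-3.141, 0.019, 0.005]
wrist_force: [-6.7, 2.1, 10.5]
width: 0.447
grip_force: 41.9
```

```bash
python3 -c "
from h import *
go([.4525,-.1085,.0245],-.0122+1.5708)"
```

```text
tool shift [0.0007 0.0003 0.0005] pos [ 0.4518 -0.1082  0.025 ] F [-6.7  2.1 10.5] w 0.447 t 17.6 q6 1.29 tilt [-0.003 -0.001 -1.   ]
tool y angle -1.5828
turn z deg 0.01 or -179.99
```

{"name": "drive_tool", "arguments": {"rows": [[0, 0, 0, 0, 0, -0.0009, 0.2], [0, 0, 0, 0, 0, 0, 0.2], [0, 0, 0, 0, 0, 0, 0.62], [0, 0, 0, 0, 0, 0, 0.62], [0, 0, 0, 0, 0, 0, 0.62], [0, 0, 0, 0, 0, -0.03, 0.62], [0, 0, 0, 0, 0, -0.04, 0.62], [0, 0, 0, 0, 0, -0.04, 0.62]]}}

```text
time: 18.27
tool_pos: [0.4513, -0.1081, 0.1348]
tcp_rot: [-3.14, 0.019, 0.006]
wrist_force: [1.5, -0.8, 0.2]
width: 0.62
grip_force: 0.0
```

```bash
python3 -c "
from h import *
go([.6472,.1925,.14],3.0955)"
```

```text
tool shift [ 0.1922 -0.303  -0.0057] pos [ 0.4513 -0.1081  0.1348] F [ 1.5 -0.8  0.2] w 0.62 t 18.27 q6 1.29 tilt [-0.004 -0.001 -1.   ]
tool y angle -1.5829
turn z deg -88.05 or 91.95
```

{"name": "drive_tool", "arguments": {"rows": [[0, 0, 0, 0.004, -0.0378, -0.003, 0.8], [0, 0, 0, 0.004, -0.0378, -0.003, 0.8], [0, 0, 0, 0.01, -0.0378, 0, 0.8], [0, 0, 0, 0.01, -0.0379, 0, 0.8], [0, 0, 0, 0.01, -0.0379, 0, 0.8], [0, 0, 0, 0.01, -0.0379, 0, 0.8], [0, 0, 0, 0.01, -0.0379, 0, 0.8], [0, 0, 0, 0.01, -0.038, 0, 0.8]]}}

```text
time: 18.93
tool_pos: [0.5247, 0.1956, 0.1409]
tcp_rot: [3.141, -0.018, 0.0]
wrist_force: [1.3, -0.5, 0.3]
width: 0.802
grip_force: 0.0
```

{"name": "drive_tool", "arguments": {"rows": [[0, 0, 0, 0.031, 0, 0, 0.8], [0, 0, 0, 0.031, 0, 0, 0.8], [0, 0, 0, 0.031, 0, 0, 0.8], [0, 0, 0, 0.031, 0, 0, 0.8], [0, 0, -6.77, 0, 0, 0, 0.8], [0, 0, -6.77, 0, 0, 0, 0.8], [0, 0, -6.77, 0, 0, 0, 0.8], [0, 0, -6.77, 0, 0, 0, 0.8]]}}

```text
time: 19.6
tool_pos: [0.6487, 0.192, 0.1402]
tcp_rot: [3.057, 0.726, -0.001]
wrist_force: [0.2, 0.8, -0.7]
width: 0.802
grip_force: 0.0
```

{"name": "drive_tool", "arguments": {"rows": [[0, 0, -6.77, 0, 0, 0, 0.8], [0, 0, -6.77, 0, 0, 0, 0.8], [0, 0, -6.77, 0, 0, 0, 0.8], [0, 0, -6.77, 0, 0, 0, 0.8], [0, 0, -6.77, 0, 0, 0, 0.8], [0, 0, -6.77, 0, 0, 0, 0.8], [0, 0, -6.77, 0, 0, 0, 0.8], [0, 0, -6.77, 0, 0, 0, 0.8]]}}

```text
time: 20.27
tool_pos: [0.6484, 0.1921, 0.1405]
tcp_rot: [-2.391, -2.038, 0.001]
wrist_force: [-1.1, 0.3, -0.7]
width: 0.799
grip_force: 0.0
```

```bash
python3 -c "
from h import *
go([.6472,.1925,.004],3.0955)
for c,y in ((.4545,.1423),(.4525,-.1085)): measure('foot_a',(c,y),yaws=[-.012],n=3,hz=.03)
measure('board',(.453,.0163),yaws=[-.01],n=3,hz=.008)
p=read_camera('top');cv2.imwrite('pics/t2.png',cv2.resize(p['color'][180:340,230:510,::-1],(798,456),interpolation=cv2.INTER_CUBIC))"
```

```text
tool shift [ 0.0003 -0.0012  0.1365] pos [0.6484 0.1921 0.1405] F [-1.1  0.3 -0.7] w 0.799 t 20.27 q6 0.41 tilt [-0. -0. -1.]
tool y angle -0.1591
turn z deg -6.47 or 173.53
foot_a both [ 4.514e-01  1.427e-01 -1.000e-04] 0.021 [('side', 453), ('side', 431)]
    side [ 4.514e-01  1.427e-01 -4.000e-04] 0.021
foot_a both [ 0.4498 -0.1103 -0.0345] 0.074 [('top', 262), ('top', 301), ('top', 287), ('side', 506), ('side', 505), ('side', 566)]
    top [ 0.4517 -0.112  -0.076 ] 0.076
    side [ 0.4493 -0.1064 -0.0348] 0.03
board both [ 0.4534  0.0147 -0.0175] 0.16 [('top', 2302), ('top', 2347), ('top', 2403), ('side', 1428), ('side', 1459), ('side', 1575)]
    top [ 0.4552  0.0084 -0.032 ] 0.107
    side [ 0.4518  0.0221 -0.012 ] 0.159
```

View pics/t2.png

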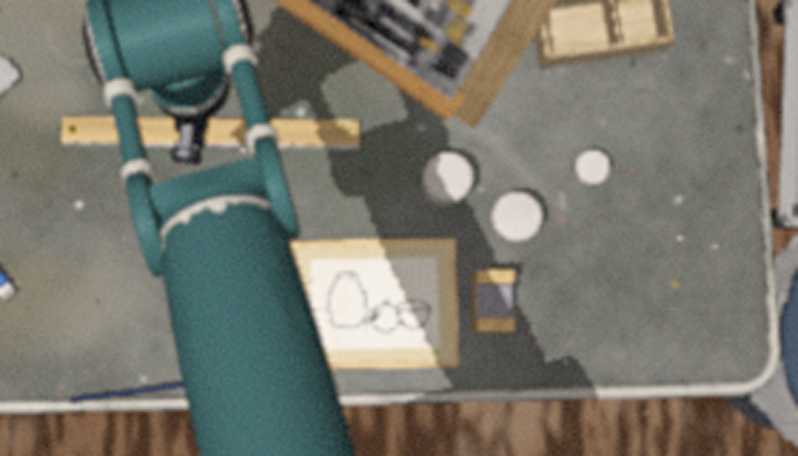

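{"name": "drive_tool", "arguments": {"rows": [[0, 0, -6.5, 0.0007, -0.0012, 0.03, 0.8], [0, 0, 0, 0, 0, 0.035, 0.8], [0, 0, 0, 0, 0, 0.035, 0.8], [0, 0, 0, 0, 0, 0.026, 0.8], [0, 0, 0, 0, 0, 0.006, 0.8], [0, 0, 0, 0, 0, 0, 0.8], [0, 0, 0, 0, 0, 0, 0.8]]}}

```text
time: 22.7
tool_pos: [0.6481, 0.1932, 0.0098]
tcp_rot: [2.278, 2.163, 0.001]
wrist_force: [1.0, -0.6, 1.6]
width: 0.802
grip_force: 0.0
```

```bash
python3 -c "
from h import *
go([.6472,.193,.004],3.0955)"
```

```text
tool shift [-0.0002 -0.0009  0.0058] pos [0.6481 0.1932 0.0098] F [ 1.  -0.6  1.6] w 0.802 t 22.7 q6 0.3 tilt [ 0.     0.001 -1.   ]
tool y angle -0.0515
turn z deg -0.31 or 179.69
```

{"name": "drive_tool", "arguments": {"rows": [[0, 0, -0.3, 0, 0, 0.0045, 0.8], [0, 0, 0, 0, 0, 0, 0.5], [0, 0, 0, 0, 0, 0, 0.2], [0, 0, 0, 0, 0, 0, 0.2], [0, 0, 0, 0, 0, 0, 0.1], [0, 0, 0, 0, 0, 0, 0.1], [0, 0, 0, 0, 0, 0, 0.1], [0, 0, 0, 0, 0, 0, 0.1]], "force": 60}}

```text
time: 23.37
tool_pos: [0.6486, 0.1933, 0.0063]
tcp_rot: [2.271, 2.169, 0.003]
wrist_force: [-0.4, -0.1, 5.7]
width: 0.321
grip_force: 59.4
```

{"name": "drive_tool", "arguments": {"rows": [[0, 0, 0, 0, 0, -0.015, 0.1], [0, 0, 0, 0, 0, -0.03, 0.1], [0, 0, 0, 0, 0, -0.03, 0.1], [0, 0, 0, 0, 0, -0.035, 0.1], [0, 0, 0, 0, 0, -0.025, 0.1], [0, 0, 0, 0, 0, 0, 0.1]]}}

```text
time: 23.87
tool_pos: [0.6518, 0.1941, 0.1481]
tcp_rot: [2.268, 2.165, 0.017]
wrist_force: [0.4, 1.0, -1.0]
width: 0.325
grip_force: 59.6
```

```bash
python3 -c "
from h import *
go([.4522,.0175,.14],-.011)
measure('bar',(.648,.193),z=.135,yaws=[-.05],n=3,hz=.01)
"
```

```text
tool shift [-0.1857 -0.1914  0.0051] pos [0.6518 0.1941 0.1481] F [ 0.4  1.  -1. ] w 0.325 t 23.87 q6 0.3 tilt [ 0.004  0.012 -1.   ]
tool y angle -0.0462
turn z deg -2.02 or 177.98
bar both [ 0.6475  0.1901 -0.053 ] 0.537 [('top', 774), ('top', 729), ('top', 763), ('side', 355), ('side', 395), ('side', 366)]
    top [ 0.6502  0.1902 -0.0406] 0.606
    side [ 0.6453  0.1903 -0.0553] 0.393
```

{"name": "drive_tool", "arguments": {"rows": [[0, 0, 0, 0, -0.02, 0, 0.1], [0, 0, 0, 0, -0.03, 0, 0.1], [0, 0, 0, 0, -0.03, 0, 0.1], [0, 0, 0, -0.01, -0.03, 0, 0.1], [0, 0, 0, -0.02, -0.03, 0, 0.1], [0, 0, 0, -0.02, -0.03, 0, 0.1], [0, 0, 0, -0.03, -0.018, 0, 0.1], [0, 0, 0, -0.03, 0, 0, 0.1]]}}

```text
time: 25.13
tool_pos: [0.45, 0.0915, 0.1385]
tcp_rot: [-2.267, -2.171, 0.004]
wrist_force: [0.9, -0.1, -2.8]
width: 0.322
grip_force: 59.6
```

{"name": "drive_tool", "arguments": {"rows": [[0, 0, 0, -0.03, 0, 0, 0.1], [0, 0, 0, -0.03, 0, 0, 0.1], [0, 0, 0, -0.016, 0, 0, 0.1], [0, 0, -2, 0, 0, 0, 0.1], [0, 0, 0, 0, 0, 0, 0.1], [0, 0, 0, 0, 0, 0, 0.1], [0, 0, 0, 0, 0, 0, 0.1]]}}

```text
time: 25.72
tool_pos: [0.4512, 0.0162, 0.1396]
tcp_rot: [2.234, 2.208, 0.0]
wrist_force: [0.6, 0.2, -1.4]
width: 0.326
grip_force: 59.6
```

```bash
python3 -c "
from h import *
go([.4522,.0175,.074],-.011)
for c in('top','side'):
    p=read_camera(c);s=(slice(200,350),slice(270,470)) if c=='top' else (slice(190,340),slice(210,410))
    cv2.imwrite('pics/b_%s.png'%c,cv2.resize(p['color'][s][:,:,::-1],(800,600),interpolation=cv2.INTER_CUBIC))
"
```

```text
tool shift [0.0013 0.001  0.0656] pos [0.4512 0.0162 0.1396] F [ 0.6  0.2 -1.4] w 0.326 t 25.72 q6 -0.01 tilt [ 0.  0. -1.]
tool y angle -0.0117
turn z deg -0.04 or 179.96
```

View pics/b_side.png

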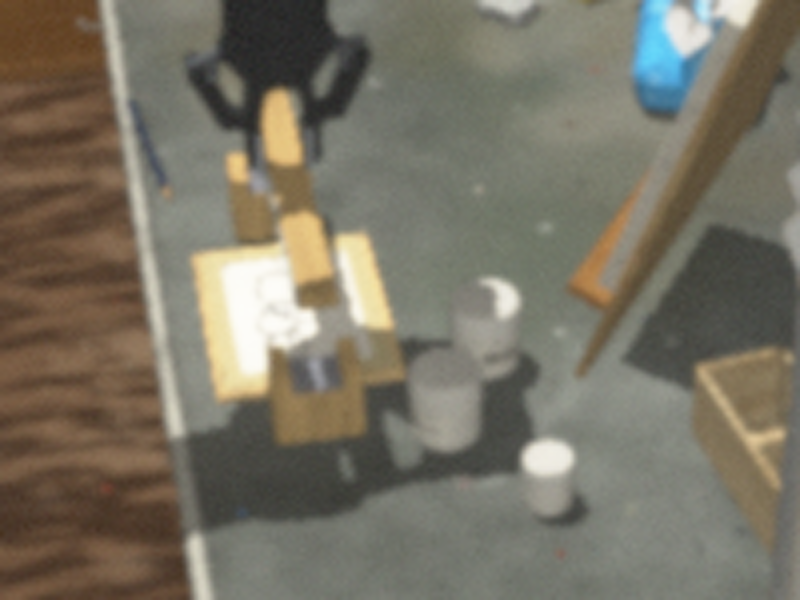

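View pics/b_top.png

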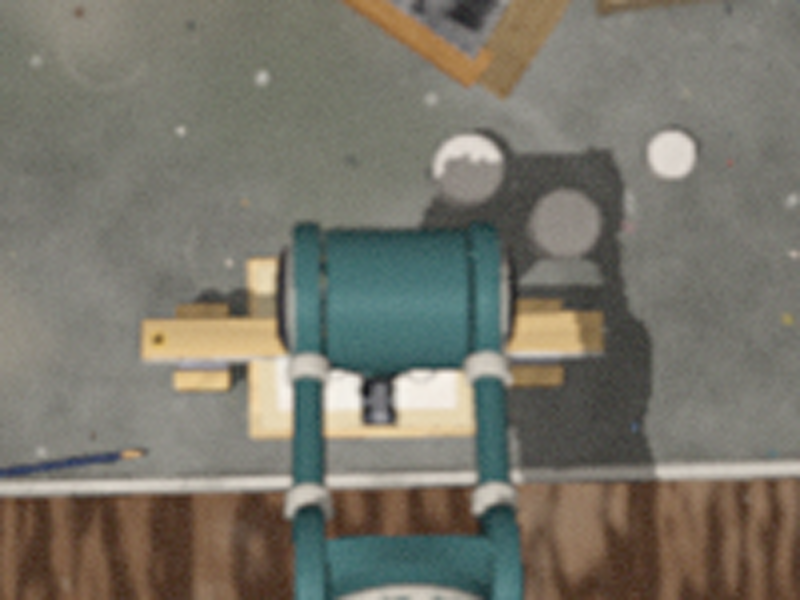

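```bash
python3 -c "
from h import *
p=read_camera('top')
f=lambda u,v:( (u+.5)/4-.5+270, (v+.5)/4-.5+200)
for n,u,v,z in [('barL',142,340,.145),('barR',603,328,.145),('fLl',173,350,.062),('fLr',230,350,.062),('fRr',564,350,.062),('bL',248,400,.008),('bR',474,400,.008),('fLtop',201,304,.062),('fLbot',201,390,.062),('fRtop',538,300,.062),('fRbot',538,385,.062),('barLt',165,319,.145),('barLb',165,362,.145),('barRt',580,312,.145),('barRb',580,354,.145),('btop',262,258,.008),('bbot',262,437,.008)]: print(n,np.round(unproj(p,f(u,v),z)[:2],4))"
```

```text
barL [0.4543 0.1789]
barR [ 0.4545 -0.1508]
fLl [0.4513 0.1612]
fLr [0.4503 0.1183]
fRr [ 0.4439 -0.1326]
bL [0.4143 0.1067]
bR [ 0.4099 -0.0681]
fLtop [0.4855 0.1394]
fLbot [0.4208 0.1408]
fRtop [ 0.482  -0.1146]
fRbot [ 0.4182 -0.112 ]
barLt [0.469  0.1621]
barLb [0.4382 0.1627]
barRt [ 0.4663 -0.1349]
barRb [ 0.4364 -0.1336]
btop [0.5245 0.0931]
bbot [0.3855 0.0965]
```

{"name": "drive_tool", "arguments": {"rows": [[0, 0, 0, 0.0008, 0, 0.025, 0.1], [0, 0, 0, 0, 0, 0.025, 0.1], [0, 0, 0, 0, 0, 0.012, 0.1], [0, 0, 0, 0, 0, 0.005, 0.1], [0, 0, 0, 0, 0, 0.005, 0.1], [0, 0, 0, 0, 0, 0.005, 0.1], [0, 0, 0, 0, 0, 0.003, 0.1], [0, 0, 0, 0, 0, 0, 0.1]]}}

```text
time: 26.53
tool_pos: [0.4513, 0.0167, 0.0595]
tcp_rot: [2.234, 2.209, 0.0]
wrist_force: [-0.4, 0.1, -2.0]
width: 0.324
grip_force: 59.6
```

```bash
python3 -c "
from h import *
go([.4522,.0175,.0543],-.011)
p=read_camera('side');cv2.imwrite('pics/b3.png',cv2.resize(p['color'][205:315,245:345,::-1],(545,600),interpolation=cv2.INTER_CUBIC))
"
```

```text
tool shift [0.0008 0.0009 0.0052] pos [0.4513 0.0167 0.0595] F [-0.4  0.1 -2. ] w 0.324 t 26.53 q6 -0.01 tilt [-0.  0. -1.]
tool y angle -0.0112
turn z deg -0.01 or 179.99
```

View pics/b3.png

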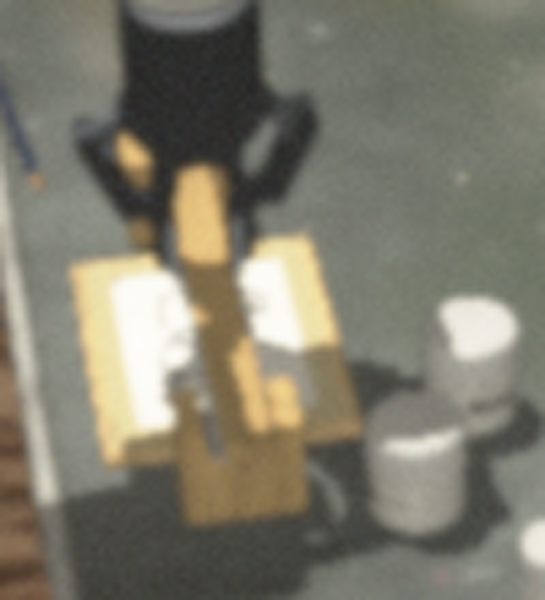

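The bar end drops between the right foot's cheeks (about (235,420) in the crop) with no contact force. I lower it the rest of the way.

{"name": "drive_tool", "arguments": {"rows": [[0, 0, 0, 0, 0, 0.003, 0.1], [0, 0, 0, 0, 0, 0.0015, 0.1], [0, 0, 0, 0, 0, 0, 0.1]]}}

```text
time: 26.83
tool_pos: [0.451, 0.0166, 0.055]
tcp_rot: [2.234, 2.209, 0.0]
wrist_force: [-0.3, -0.1, -1.3]
width: 0.323
grip_force: 59.6
```

Free still; release (small opening drop ≤1 mm) and rise.

{"name": "drive_tool", "arguments": {"rows": [[0, 0, 0, 0, 0, 0.0007, 0.1], [0, 0, 0, 0, 0, 0, 0.1], [0, 0, 0, 0, 0, 0, 0.5], [0, 0, 0, 0, 0, 0, 0.5], [0, 0, 0, 0, 0, -0.02, 0.5], [0, 0, 0, 0, 0, -0.03, 0.5], [0, 0, 0, 0, 0, -0.04, 0.5], [0, 0, 0, 0, 0, -0.03, 0.7]]}}

```text
time: 27.5
tool_pos: [0.4515, 0.0166, 0.1768]
tcp_rot: [2.233, 2.208, 0.002]
wrist_force: [1.1, 0.4, 1.3]
width: 0.628
grip_force: 0.0
```

```bash
python3 -c "
from h import *
measure('bar',(.452,.0165),z=.048,yaws=[-.011],n=2,hz=.01)
measure('pot',(.5927,-.2216),n=3,yaws=[0])
go([.5927,-.221,.15],-.4)
"
```

```text
bar both [ 0.4517  0.0166 -0.0028] 0.733 [('top', 440), ('top', 405), ('side', 728), ('side', 747)]
    top [ 4.531e-01  1.570e-02 -4.000e-04] 1.431
    side [ 0.4506  0.019  -0.0033] 0.013
pot both [ 0.5935 -0.2223  0.0458] 0.068 [('top', 121), ('side', 239), ('side', 222), ('side', 197)]
    top [ 0.5949 -0.2253  0.064 ] 0.036
    side [ 0.5931 -0.2202  0.0524] 0.047
tool shift [-0.2361  0.1443  0.0243] pos [0.4511 0.0167 0.1743] F [ 0.1  0.1 -0.3] w 0.702 t 28.5 q6 -0.01 tilt [ 0.  0. -1.]
tool y angle -0.0113
turn z deg 22.27 or -157.73
```

{"name": "drive_tool", "arguments": {"rows": [[0, 0, 0, -0.03, 0, 0, 1], [0, 0, 0, -0.036, 0, 0, 1], [0, 0, 0, -0.034, 0.01, 0, 1], [0, 0, 0, -0.03, 0.02, 0, 1], [0, 0, 0, -0.03, 0.025, 0, 1], [0, 0, 0, -0.03, 0.028, 0, 1], [0, 0, 0, -0.025, 0.03, 0.01, 1], [0, 0, 0, -0.0217, 0.0312, 0.02, 1]]}}

```text
time: 29.17
tool_pos: [0.5949, -0.2244, 0.1477]
tcp_rot: [2.231, 2.203, 0.004]
wrist_force: [0.8, 0.4, 1.3]
width: 1.0
grip_force: 0.0
```

{"name": "drive_tool", "arguments": {"rows": [[0, 0, 0, 0, 0, 0, 1], [0, 0, 0, 0, 0, 0, 1], [0, 0, 0, 0, 0, 0, 1]]}}

```text
time: 29.42
tool_pos: [0.5909, -0.2207, 0.1439]
tcp_rot: [-2.233, -2.207, 0.001]
wrist_force: [0.3, 1.0, -0.1]
width: 0.999
grip_force: 0.0
```

```bash
python3 -c "
from h import *
go([.5935,-.2215,.008],-.011)
measure('bar',(.452,.0165),z=.048,yaws=[-.011],n=2,hz=.01)
measure('board',(.453,.0163),yaws=[-.01],n=2,hz=.008)
"
```

```text
tool shift [-0.0009  0.0029  0.1359] pos [ 0.5909 -0.2207  0.1439] F [ 0.3  1.  -0.1] w 0.999 t 29.42 q6 -0.39 tilt [ 0.001 -0.002 -1.   ]
tool y angle -0.0116
turn z deg -0.04 or 179.96
bar both [ 0.4519  0.0174 -0.0052] 0.041 [('top', 1119), ('top', 1089), ('side', 688), ('side', 651)]
    top [ 0.453   0.0141 -0.0023] 0.021
    side [ 0.4506  0.0199 -0.0048] 0.033
board both [ 0.4532  0.0172 -0.014 ] 0.448 [('top', 1954), ('top', 1803), ('side', 1106), ('side', 1071)]
    top [ 0.4542  0.0145 -0.0239] 0.342
    side [ 0.452   0.0221 -0.0092] 0.532
```

{"name": "drive_tool", "arguments": {"rows": [[0, 0, 0, -0.0008, 0.0026, 0.03, 1], [0, 0, 0, 0, 0, 0.04, 1], [0, 0, 0, 0, 0, 0.04, 1], [0, 0, 0, 0, 0, 0.025, 1], [0, 0, 0, 0, 0, 0, 1], [0, 0, 0, 0, 0, 0, 0.5], [0, 0, 0, 0, 0, 0, 0.2], [0, 0, 0, 0, 0, 0, 0.2]], "force": 30}}

```text
time: 30.88
tool_pos: [0.5967, -0.2229, 0.0129]
tcp_rot: [2.231, 2.205, 0.003]
wrist_force: [-0.2, -0.9, 0.6]
width: 0.604
grip_force: 0.0
```

{"name": "drive_tool", "arguments": {"rows": [[0, 0, 0, 0, 0, 0, 0.2], [0, 0, 0, 0, 0, 0, 0.2], [0, 0, 0, 0, 0, 0, 0.2], [0, 0, 0, 0, 0, 0, 0.2]]}}

```text
time: 31.22
tool_pos: [0.5964, -0.2228, 0.013]
tcp_rot: [2.231, 2.206, 0.003]
wrist_force: [0.3, -0.1, 6.7]
width: 0.413
grip_force: 29.6
```

{"name": "drive_tool", "arguments": {"rows": [[0, 0, 0, 0, 0, -0.02, 0.2], [0, 0, 0, 0, 0, -0.03, 0.2], [0, 0, 0, 0, 0, -0.03, 0.2], [0, 0, 0, 0, 0, 0, 0.2], [0, 0, 0, 0, 0, 0, 0.2]]}}

```text
time: 31.63
tool_pos: [0.5968, -0.2229, 0.0939]
tcp_rot: [2.229, 2.204, 0.005]
wrist_force: [0.4, 0.7, -0.4]
width: 0.413
grip_force: 30.1
```

```bash
python3 -c "
from h import *
go([.450,-.197,.012],-.011)
"
```

```text
tool shift [ 0.0245 -0.1477  0.0808] pos [ 0.5968 -0.2229  0.0939] F [ 0.4  0.7 -0.4] w 0.413 t 31.63 q6 -0.39 tilt [-0.003  0.007 -1.   ]
tool y angle -0.0113
turn z deg -0.02 or 179.98
```

{"name": "drive_tool", "arguments": {"rows": [[0, 0, 0, 0.004, -0.025, 0, 0.2], [0, 0, 0, 0.004, -0.027, 0, 0.2], [0, 0, 0, 0.004, -0.027, 0, 0.2], [0, 0, 0, 0.004, -0.027, 0, 0.2], [0, 0, 0, 0.004, -0.027, 0, 0.2], [0, 0, 0, 0.004, -0.014, 0, 0.2], [0, 0, 0, 0, 0, 0, 0.2], [0, 0, 0, 0, 0, 0, 0.2]]}}

```text
time: 32.3
tool_pos: [0.4464, -0.1957, 0.0891]
tcp_rot: [-2.234, -2.208, 0.0]
wrist_force: [-0.2, -0.2, 0.2]
width: 0.415
grip_force: 30.2
```

```bash
python3 -c "
from h import *
go([.450,-.197,.0145],-.011)
"
```

```text
tool shift [-0.0013  0.0037  0.0746] pos [ 0.4464 -0.1957  0.0891] F [-0.2 -0.2  0.2] w 0.415 t 32.3 q6 -0.45 tilt [ 0.001 -0.001 -1.   ]
tool y angle -0.0118
turn z deg -0.04 or 179.96
```

{"name": "drive_tool", "arguments": {"rows": [[0, 0, 0, -0.001, 0.0035, 0.025, 0.2], [0, 0, 0, 0, 0, 0.03, 0.2], [0, 0, 0, 0, 0, 0.014, 0.2], [0, 0, 0, 0, 0, 0.004, 0.2], [0, 0, 0, 0, 0, 0, 0.2], [0, 0, 0, 0, 0, 0, 0.2]]}}

```text
time: 32.8
tool_pos: [0.4521, -0.1976, 0.0172]
tcp_rot: [2.233, 2.209, 0.0]
wrist_force: [-0.6, -0.1, -1.1]
width: 0.412
grip_force: 30.2
```

{"name": "drive_tool", "arguments": {"rows": [[0, 0, 0, 0, 0, 0.002, 0.2], [0, 0, 0, 0, 0, 0.001, 0.2], [0, 0, 0, 0, 0, 0, 0.2]]}}

```text
time: 33.05
tool_pos: [0.4519, -0.1976, 0.0147]
tcp_rot: [2.233, 2.208, 0.001]
wrist_force: [-0.5, -0.9, -1.2]
width: 0.416
grip_force: 30.2
```

{"name": "drive_tool", "arguments": {"rows": [[0, 0, 0, 0, 0, 0.001, 0.2], [0, 0, 0, 0, 0, 0.0005, 0.2], [0, 0, 0, 0, 0, 0, 0.2]]}}

```text
time: 33.3
tool_pos: [0.4514, -0.1974, 0.013]
tcp_rot: [2.233, 2.208, 0.001]
wrist_force: [0.4, -0.8, 1.8]
width: 0.417
grip_force: 30.4
```

{"name": "drive_tool", "arguments": {"rows": [[0, 0, 0, 0, 0, 0, 0.7], [0, 0, 0, 0, 0, 0, 0.7], [0, 0, 0, 0, 0, 0, 0.7], [0, 0, 0, 0, 0, -0.02, 0.7], [0, 0, 0, 0, 0, -0.04, 0.7], [0, 0, 0, 0, 0, -0.04, 0.7], [0, 0, 0, 0, 0, -0.04, 0.7], [0, 0, 0, 0, 0, -0.02, 0.7]]}}

```text
time: 33.97
tool_pos: [0.4532, -0.1983, 0.1777]
tcp_rot: [2.229, 2.204, 0.004]
wrist_force: [-0.5, -0.1, 1.0]
width: 0.698
grip_force: 0.0
```

```bash
python3 -c "
from h import *
p=read_camera('top'); m=blob(p,(230,278)); q=read_camera('side'); s=blob(q,(277,200))
for P,k in((p,m),(q,s)):
    c,(w,h),a=cv2.minAreaRect(np.argwhere(k)[:,::-1].astype(np.float32)); print(k.sum(),c,w,h,a,unproj(P,c,.006))
x,f=fit('eraser',[(p,m)],(.489,.427),yaws=np.arange(0,3.1,.3)); print(x,f)
cv2.imwrite('pics/e.png',np.hstack([cv2.resize(p['color'][263:293,215:245,::-1],(390,390),interpolation=cv2.INTER_NEAREST),cv2.resize(q['color'][185:215,262:292,::-1],(390,390),interpolation=cv2.INTER_NEAREST)]))
go([.489,.43,.15],x[2])
"
```

```text
87 (229.739990234375, 277.82000732421875) 12.20000171661377 7.800000190734863 53.13010025024414 [0.48964501 0.42546767 0.006     ]
214 (281.0, 197.0) 16.0 14.0 90.0 [0.50655657 0.44113024 0.006     ]
[0.48924289 0.426648   2.02927337] 0.08051121979951859
tool shift [0.6294 0.0272 0.0253] pos [ 0.4544 -0.1989  0.1779] F [ 1.  -0.5  0.3] w 0.703 t 34.07 q6 -0.45 tilt [-0.005  0.009 -1.   ]
tool y angle -0.0113
turn z deg 63.09 or -116.91
```

View pics/e.png

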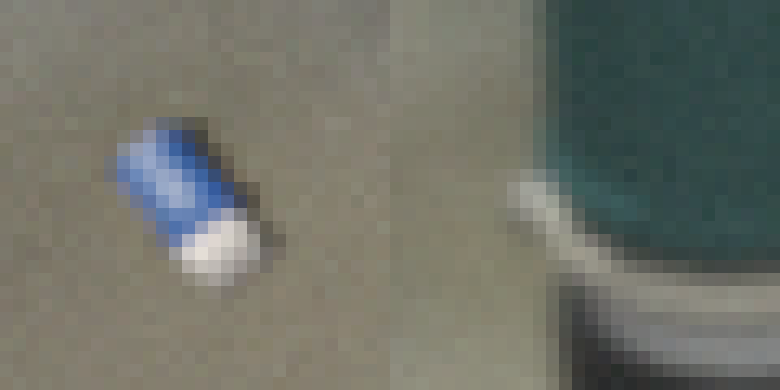

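{"name": "drive_tool", "arguments": {"rows": [[0, 0, 0, 0.03, 0.001, 0, 0.7], [0, 0, 0, 0.035, 0.0016, 0, 0.7], [0, 0, 0, 0.035, 0.0016, 0, 0.7], [0, 0, 0, 0.035, 0.0016, 0, 0.7], [0, 0, 0, 0.035, 0.0016, 0, 0.7], [0, 0, 0, 0.035, 0.0016, 0, 0.7], [0, 0, 0, 0.035, 0.0016, 0, 0.7], [0, 0, 0, 0.035, 0.0016, 0, 0.7]]}}

```text
time: 34.73
tool_pos: [0.465, 0.0792, 0.1708]
tcp_rot: [-2.233, -2.208, 0.003]
wrist_force: [0.9, 0.0, -0.5]
width: 0.698
grip_force: 0.0
```

{"name": "drive_tool", "arguments": {"rows": [[0, 0, 0, 0.035, 0.0016, 0, 0.7], [0, 0, 0, 0.035, 0.0016, 0, 0.7], [0, 0, 0, 0.035, 0.0016, 0, 0.7], [0, 0, 0, 0.035, 0.0016, 0, 0.7], [0, 0, 0, 0.035, 0.0016, 0, 0.7], [0, 0, 0, 0.035, 0.0016, 0, 0.7], [0, 0, 0, 0.035, 0.0016, 0, 0.7], [0, 0, 0, 0.035, 0.0016, 0, 0.7]]}}

```text
time: 35.4
tool_pos: [0.4811, 0.3587, 0.1703]
tcp_rot: [-2.233, -2.209, 0.004]
wrist_force: [0.3, 0.1, -0.1]
width: 0.704
grip_force: 0.0
```

{"name": "drive_tool", "arguments": {"rows": [[0, 0, 0, 0.035, 0.0016, 0.01, 0.7], [0, 0, 0, 0.035, 0.001, 0.015, 0.7], [0, 0, 6.9, 0, 0, 0, 0.7], [0, 0, 6.9, 0, 0, 0, 0.7], [0, 0, 6.9, 0, 0, 0, 0.7], [0, 0, 6.9, 0, 0, 0, 0.7], [0, 0, 6.9, 0, 0, 0, 0.7], [0, 0, 6.9, 0, 0, 0, 0.7]]}}

```text
time: 36.07
tool_pos: [0.4847, 0.4268, 0.145]
tcp_rot: [2.873, 1.268, -0.005]
wrist_force: [0.3, 0.4, 0.7]
width: 0.697
grip_force: 0.0
```

{"name": "drive_tool", "arguments": {"rows": [[0, 0, 6.9, 0, 0, 0, 0.7], [0, 0, 6.6, 0, 0, 0, 0.7], [0, 0, 0, 0, 0, 0, 0.7], [0, 0, 0, 0, 0, 0, 0.7]]}}

```text
time: 36.4
tool_pos: [0.4849, 0.4268, 0.1457]
tcp_rot: [2.998, 0.935, -0.004]
wrist_force: [0.2, -0.4, -0.7]
width: 0.7
grip_force: 0.0
```

```bash
python3 -c "
from h import *
go([.4895,.431,.004],2.17)
for q in [(.4545,.1423),(.4515,-.1081)]: measure('foot_a',q,yaws=[-.012],n=2,hz=.03)
measure('pot',(.450,-.197),n=2,yaws=[0])
p=read_camera('side');q=read_camera('top')
cv2.imwrite('pics/f.png',np.hstack([cv2.resize(p['color'][180:330,240:370,::-1],(390,450),interpolation=cv2.INTER_CUBIC),cv2.resize(q['color'][210:340,210:343,::-1],(400,450),interpolation=cv2.INTER_CUBIC)]))
"
```

```text
tool shift [ 0.0065 -0.0008  0.1417] pos [0.4849 0.4268 0.1457] F [ 0.2 -0.4 -0.7] w 0.7 t 36.4 q6 1.65 tilt [-0.003  0.    -1.   ]
tool y angle -0.9663
turn z deg 0.3 or -179.7
foot_a both [ 0.4526  0.1399 -0.0239] 0.871 [('top', 138), ('top', 159), ('side', 204), ('side', 234)]
    top [ 0.4541  0.1384 -0.0245] 0.87
    side [ 0.4523  0.1448 -0.0479] 0.823
foot_a both [ 0.4498 -0.1114 -0.0235] 0.957 [('top', 88), ('top', 160), ('side', 409), ('side', 373)]
    top [ 0.4506 -0.1121 -0.0474] 1.55
    side [ 0.4495 -0.1076 -0.0433] 0.336
pot both [ 0.4508 -0.1961  0.1581] 0.04 [('side', 267), ('side', 208)]
    side [ 0.4509 -0.1961  0.158 ] 0.04
```

View pics/f.png

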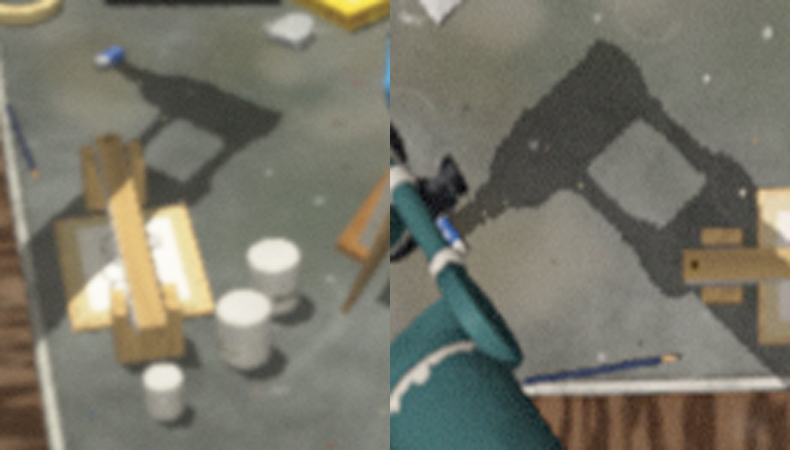

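{"name": "drive_tool", "arguments": {"rows": [[0, 0, 0, 0.0065, -0.0008, 0.03, 0.7], [0, 0, 0, 0, 0, 0.035, 0.7], [0, 0, 0, 0, 0, 0.035, 0.7], [0, 0, 0, 0, 0, 0.028, 0.7], [0, 0, 0, 0, 0, 0.006, 0.7], [0, 0, 0, 0, 0, 0, 0.7], [0, 0, 0, 0, 0, 0, 0.7]], "force": 25}}

```text
time: 38.28
tool_pos: [0.4911, 0.4322, 0.0141]
tcp_rot: [-3.0, -0.93, -0.001]
wrist_force: [0.1, 0.7, 0.7]
width: 0.703
grip_force: 0.0
```

```bash
python3 -c "
from h import *
go([.4895,.431,.005],2.17)"
```

```text
tool shift [-0.002   0.0001  0.0091] pos [0.4911 0.4322 0.0141] F [0.1 0.7 0.7] w 0.703 t 38.28 q6 1.65 tilt [ 0.001 -0.    -1.   ]
tool y angle -0.9695
turn z deg 0.12 or -179.88
```

{"name": "drive_tool", "arguments": {"rows": [[0, 0, 0, -0.0015, 0, 0.006, 0.7], [0, 0, 0, 0, 0, 0.003, 0.4], [0, 0, 0, 0, 0, 0, 0.4], [0, 0, 0, 0, 0, 0, 0.2], [0, 0, 0, 0, 0, 0, 0.05], [0, 0, 0, 0, 0, 0, 0.05], [0, 0, 0, 0, 0, 0, 0.05], [0, 0, 0, 0, 0, 0, 0.05]]}}

```text
time: 38.95
tool_pos: [0.49, 0.4314, 0.0055]
tcp_rot: [-3.0, -0.93, -0.002]
wrist_force: [-0.4, -0.0, 5.4]
width: 0.184
grip_force: 27.3
```

{"name": "drive_tool", "arguments": {"rows": [[0, 0, 0, 0, 0, 0, 0.05], [0, 0, 0, 0, 0, 0, 0.05], [0, 0, 0, 0, 0, 0, 0.05]]}}

```text
time: 39.2
tool_pos: [0.4899, 0.4314, 0.0054]
tcp_rot: [-3.0, -0.93, -0.002]
wrist_force: [-0.7, -0.1, 5.1]
width: 0.186
grip_force: 27.3
```

{"name": "drive_tool", "arguments": {"rows": [[0, 0, 0, 0, 0, -0.02, 0.05], [0, 0, 0, 0, 0, -0.03, 0.05], [0, 0, 0, 0, 0, -0.03, 0.05], [0, 0, 0, 0, 0, 0, 0.05], [0, 0, 0, 0, 0, 0, 0.05]]}}

```text
time: 39.62
tool_pos: [0.491, 0.4322, 0.087]
tcp_rot: [-2.999, -0.93, -0.008]
wrist_force: [0.6, -0.4, -1.3]
width: 0.191
grip_force: 26.7
```

```bash
python3 -c "
from h import *
go([.4535,.2214,.012],1.5708-.012)"
```

```text
tool shift [-0.1505  0.1527  0.0742] pos [0.491  0.4322 0.087 ] F [ 0.6 -0.4 -1.3] w 0.191 t 39.62 q6 1.65 tilt [ 0.005 -0.    -1.   ]
tool y angle -0.9695
turn z deg 35.14 or -144.86
```

{"name": "drive_tool", "arguments": {"rows": [[0, 0, 0, -0.0188, 0.0191, 0, 0.05], [0, 0, 0, -0.0188, 0.0191, 0, 0.05], [0, 0, 0, -0.0188, 0.0191, 0, 0.05], [0, 0, 0, -0.0188, 0.0191, 0, 0.05], [0, 0, 0, -0.0188, 0.0191, 0, 0.05], [0, 0, 0, -0.0188, 0.0191, 0, 0.05], [0, 0, 0, -0.0188, 0.0191, 0, 0.05], [0, 0, 0, -0.0188, 0.0191, 0, 0.05]]}}

```text
time: 40.28
tool_pos: [0.4498, 0.218, 0.0824]
tcp_rot: [3.0, 0.931, -0.006]
wrist_force: [0.7, -0.0, 0.3]
width: 0.188
grip_force: 26.7
```

{"name": "drive_tool", "arguments": {"rows": [[0, 0, 7, 0, 0, 0, 0.05], [0, 0, 7, 0, 0, 0, 0.05], [0, 0, 7, 0, 0, 0, 0.05], [0, 0, 7, 0, 0, 0, 0.05], [0, 0, 7, 0, 0, 0, 0.05], [0, 0, 0, 0, 0, 0, 0.05], [0, 0, 0, 0, 0, 0, 0.05]]}}

```text
time: 40.87
tool_pos: [0.4506, 0.2193, 0.0829]
tcp_rot: [3.14, -0.01, -0.004]
wrist_force: [0.3, 0.5, 0.5]
width: 0.185
grip_force: 26.7
```

```bash
python3 -c "
from h import *
go([.4535,.2214,.009],1.5708-.012)"
```

```text
tool shift [ 0.0031 -0.0022  0.0739] pos [0.4506 0.2193 0.0829] F [0.3 0.5 0.5] w 0.185 t 40.87 q6 1.98 tilt [-0.003  0.001 -1.   ]
tool y angle -1.577
turn z deg 0.33 or -179.67
```

{"name": "drive_tool", "arguments": {"rows": [[0, 0, 0.3, 0.003, -0.002, 0.025, 0.05], [0, 0, 0, 0, 0, 0.03, 0.05], [0, 0, 0, 0, 0, 0.014, 0.05], [0, 0, 0, 0, 0, 0.003, 0.05], [0, 0, 0, 0, 0, 0, 0.05], [0, 0, 0, 0, 0, 0, 0.05]]}}

```text
time: 41.37
tool_pos: [0.4546, 0.2217, 0.0121]
tcp_rot: [3.141, -0.02, -0.001]
wrist_force: [0.6, 0.3, 0.2]
width: 0.188
grip_force: 32.4
```

```bash
python3 -c "
from h import *
go([.4535,.2214,.006],1.5708-.012)"
```

```text
tool shift [-0.0011  0.0003  0.0061] pos [0.4546 0.2217 0.0121] F [0.6 0.3 0.2] w 0.188 t 41.37 q6 1.99 tilt [-0.001  0.    -1.   ]
tool y angle -1.5837
turn z deg -0.05 or 179.95
```

{"name": "drive_tool", "arguments": {"rows": [[0, 0, 0, -0.0008, 0, 0.003, 0.05], [0, 0, 0, 0, 0, 0.002, 0.05], [0, 0, 0, 0, 0, 0, 0.05], [0, 0, 0, 0, 0, 0, 0.05]]}}

```text
time: 41.7
tool_pos: [0.4545, 0.2222, 0.0079]
tcp_rot: [-3.141, 0.023, -0.002]
wrist_force: [0.8, 1.5, 1.6]
width: 0.184
grip_force: 32.5
```

{"name": "drive_tool", "arguments": {"rows": [[0, 0, 0, 0, 0, 0.0015, 0.05], [0, 0, 0, 0, 0, 0, 0.05], [0, 0, 0, 0, 0, 0, 0.05]]}}

```text
time: 41.95
tool_pos: [0.4545, 0.2221, 0.0062]
tcp_rot: [-3.141, 0.023, -0.002]
wrist_force: [1.8, 3.5, 3.0]
width: 0.184
grip_force: 32.4
```

{"name": "drive_tool", "arguments": {"rows": [[0, 0, 0, 0, 0, 0, 0.35], [0, 0, 0, 0, 0, 0, 0.35], [0, 0, 0, 0, 0, 0, 0.35], [0, 0, 0, 0, 0, -0.02, 0.35], [0, 0, 0, 0, 0, -0.04, 0.35], [0, 0, 0, 0, 0, -0.04, 0.35], [0, 0, 0, 0, 0, -0.04, 0.35], [0, 0, 0, 0, 0, -0.03, 0.35]]}}

```text
time: 42.62
tool_pos: [0.4543, 0.2216, 0.1787]
tcp_rot: [-3.141, 0.023, -0.002]
wrist_force: [1.2, -0.3, 0.5]
width: 0.353
grip_force: 0.0
```

{"name": "drive_tool", "arguments": {"rows": [[0, 0, 0, 0, -0.03, 0, 0.35], [0, 0, 0, 0, -0.035, 0, 0.35], [0, 0, 0, 0, -0.035, 0, 0.35], [0, 0, 0, 0, -0.035, 0, 0.35], [0, 0, 0, 0, -0.035, 0, 0.35], [0, 0, 0, 0, -0.035, 0, 0.35], [0, 0, 0, 0, -0.035, 0, 0.35], [0, 0, 0, 0, 0, 0, 0.35]]}}

```text
time: 43.28
tool_pos: [0.4568, 0.4669, 0.1749]
tcp_rot: [-3.139, 0.018, 0.001]
wrist_force: [1.2, 1.0, 0.9]
width: 0.352
grip_force: 0.0
```

```bash
python3 -c "
from h import *
go([.4535,.2214,.006],1.5708-.012)
for q in [(.4545,.1423),(.4515,-.1081)]: measure('foot_a',q,yaws=[-.012],n=2,hz=.03)
measure('bar',(.452,.0165),z=.048,yaws=[-.011],n=2,hz=.01)
measure('pot',(.450,-.197),n=2,yaws=[0])
measure('eraser',(.453,.2214),n=2,yaws=[0],hz=.006)
p=read_camera('side');q=read_camera('top')
cv2.imwrite('pics/g.png',np.hstack([cv2.resize(p['color'][180:330,240:350,::-1],(374,510),interpolation=cv2.INTER_CUBIC),cv2.resize(q['color'][225:335,280:444,::-1],(426,510*560//1000),interpolation=cv2.INTER_CUBIC,dst=None) if 0 else cv2.copyMakeBorder(cv2.resize(q['color'][240:330,280:450,::-1],(426,226),interpolation=cv2.INTER_CUBIC),0,284,0,0,0)]))
cv2.imwrite('pics/g2.png',cv2.resize(q['color'][240:330,280:450,::-1],(800,424),interpolation=cv2.INTER_CUBIC))
"
```

```text
tool shift [-0.0004  0.2459  0.1684] pos [0.4568 0.4669 0.1749] F [1.2 1.  0.9] w 0.352 t 43.28 q6 2.34 tilt [-0.    -0.002 -1.   ]
tool y angle -1.5824
turn z deg 0.02 or -179.98
foot_a both [ 0.4524  0.1394 -0.0256] 0.916 [('top', 155), ('top', 140), ('side', 250), ('side', 186)]
    top [ 0.4537  0.1385 -0.019 ] 0.879
    side [ 0.4511  0.1456 -0.0625] 0.886
foot_a both [ 0.4497 -0.1101 -0.0982] 0.612 [('top', 144), ('top', 143), ('side', 336), ('side', 387)]
    top [ 0.4495 -0.1119 -0.0701] 0.818
    side [ 0.4506 -0.1072 -0.0924] 0.389
bar both [ 0.442   0.0084 -0.0695] 0.099 [('top', 1034), ('top', 1131), ('side', 606), ('side', 564)]
    top [ 0.4433  0.0053 -0.0662] 0.024
    side [ 0.4421  0.0305 -0.071 ] 0.101
pot both [ 0.4516 -0.1981  0.081 ] 0.111 [('top', 104), ('side', 179), ('side', 215)]
    top [ 0.4535 -0.1994  0.1641] 0.1
    side [ 0.4512 -0.1969  0.1029] 0.097
eraser both [ 0.4777  0.2361 -0.1761] 0.774 [('top', 114), ('top', 115), ('side', 65), ('side', 67)]
    top [ 0.481   0.231  -0.2432] 0.339
    side [ 0.4765  0.2629 -0.6496] 0.676
```

View pics/g.png

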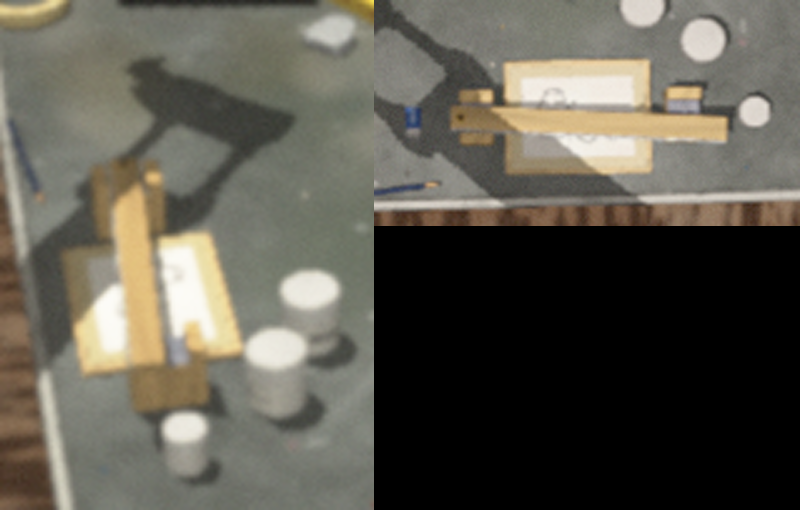

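View pics/g2.png

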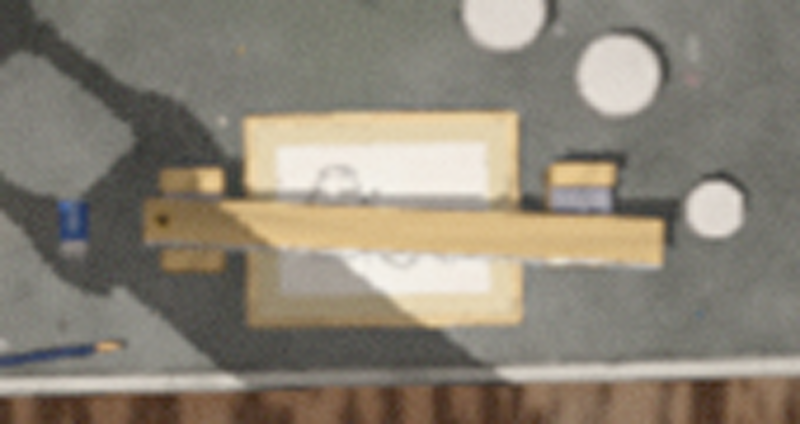

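The bar was knocked while I placed the eraser. In the top crop its right end (663,240) now rests on the front cheek of the right foot. The feet are unmoved and the eraser (73,225) and pot (715,208) are fine. I'll regrip the bar and seat it again.

```bash
python3 - <<'E'
from h import *
p=read_camera('top');q=read_camera('side')
mt=near(p,'bar',proj(p,np.array([[.443,.006,.06]]))[0]); ms=near(q,'bar',proj(q,np.array([[.443,.01,.06]]))[0])
cs=[]
for im,m in((p,mt),(q,ms)):
    if m is None: print('none'); continue
    a=cv2.minAreaRect(np.argwhere(m)[:,::-1].astype(np.float32)); print(a,int(m.sum()))
# tilted model: underside .048 at left foot (y=+.125), .062 at right
for zr in (.048,.055,.062):
    s=(zr-.048)/.25; B=box(-15,15,-165,165,0,12); B[:,2]+=.048+s*(.125-.017-B[:,1]); M['bt']=[B]
    for n,im,m in(('top',p,mt),('side',q,ms)):
        if m is not None: print(zr,n,*[np.round(v,4) for v in fit('bt',[(im,m)],(.443,.01),0,[-.067])])
f=lambda u,v:((u+.5)/4.706-.5+280,(v+.5)/4.706-.5+240)
for n,u,v,z in [('erT',73,201,.012),('erB',73,255,.012),('fLt',192,168,.062),('fLb',192,270,.062),('fLl',160,220,.062),('erR',88,225,.012),('erL',58,225,.012)]: print(n,np.round(unproj(p,f(u,v),z)[:2],4))
E
```

```text
((365.0278625488281, 288.72991943359375), (108.25460052490234, 11.0650634765625), 2.070030689239502) 1083
((279.12310791015625, 257.9846496582031), (63.257713317871094, 10.915056228637695), 82.87498474121094) 641
0.048 top [ 0.4434  0.0043 -0.0694] 0.0198
0.048 side [ 0.4414  0.0273 -0.0639] 0.0631
0.055 top [ 0.4432  0.0049 -0.071 ] 0.0215
0.055 side [ 0.4407  0.0192 -0.0673] 0.0365
0.062 top [ 0.4431  0.0055 -0.0724] 0.0236
0.062 side [ 0.4402  0.0126 -0.0691] 0.0151
erT [0.4704 0.2189]
erB [0.4348 0.2195]
fLt [0.4864 0.1378]
fLb [0.4212 0.1392]
fLl [0.4536 0.159 ]
erR [0.4543 0.2092]
erL [0.4548 0.2291]
```

{"name": "drive_tool", "arguments": {"rows": [[0, 0, 0, -0.001, 0.03, 0, 0.7], [0, 0, 0, -0.001, 0.036, 0, 0.7], [0, 0, 0, -0.001, 0.036, 0, 0.7], [0, 0, 0, -0.001, 0.036, 0, 0.7], [0, 0, 0, -0.001, 0.036, 0, 0.7], [0, 0, 0, -0.001, 0.036, 0, 0.7], [0, 0, 0, -0.001, 0.036, 0, 0.7], [0, 0, 0, -0.001, 0.036, 0, 0.7]]}}

```text
time: 46.05
tool_pos: [0.445, 0.1784, 0.1761]
tcp_rot: [-3.141, 0.022, -0.001]
wrist_force: [0.6, -0.6, -0.4]
width: 0.704
grip_force: 0.0
```

{"name": "drive_tool", "arguments": {"rows": [[0, 0, 0, -0.001, 0.036, 0, 0.7], [0, 0, 0, -0.001, 0.036, 0, 0.7], [0, 0, 0, 0, 0.036, 0, 0.7], [0, 0, 0, 0, 0.036, 0, 0.7], [0, 0, 0, 0, 0.031, 0, 0.7], [0, 0, -6.67, 0, 0, 0, 0.7], [0, 0, -6.67, 0, 0, 0, 0.7], [0, 0, -6.67, 0, 0, 0, 0.7]]}}

```text
time: 46.72
tool_pos: [0.4408, 0.004, 0.1761]
tcp_rot: [3.097, 0.528, 0.001]
wrist_force: [-1.3, 0.2, -0.7]
width: 0.7
grip_force: 0.0
```

{"name": "drive_tool", "arguments": {"rows": [[0, 0, -6.67, 0, 0, 0, 0.7], [0, 0, -6.67, 0, 0, 0, 0.7], [0, 0, -6.67, 0, 0, 0, 0.7], [0, 0, -6.67, 0, 0, 0, 0.7], [0, 0, -6.67, 0, 0, 0, 0.7], [0, 0, -6.67, 0, 0, 0, 0.7], [0, 0, -6.67, 0, 0, 0, 0.7], [0, 0, -6.67, 0, 0, 0, 0.7]]}}

```text
time: 47.38
tool_pos: [0.4408, 0.005, 0.1761]
tcp_rot: [2.528, 1.865, 0.001]
wrist_force: [0.1, -0.5, 0.4]
width: 0.7
grip_force: 0.0
```

{"name": "drive_tool", "arguments": {"rows": [[0, 0, -6.67, 0, 0, 0, 0.7], [0, 0, -6.67, 0, 0, 0, 0.7], [0, 0, 0, 0, 0, 0.03, 0.7], [0, 0, 0, 0, 0, 0, 0.7], [0, 0, 0, 0, 0, 0, 0.7]]}}

```text
time: 47.8
tool_pos: [0.4389, 0.0051, 0.1446]
tcp_rot: [-2.299, -2.137, 0.005]
wrist_force: [-0.4, 0.2, 0.2]
width: 0.704
grip_force: 0.0
```

```bash
python3 -c "
from h import *
go([.4418,.0103,.0625],-.070)"
```

```text
tool shift [0.0054 0.0029 0.0821] pos [0.4389 0.0051 0.1446] F [-0.4  0.2  0.2] w 0.704 t 47.8 q6 0.03 tilt [-0.    -0.004 -1.   ]
tool y angle -0.0728
turn z deg -0.16 or 179.84
```

{"name": "drive_tool", "arguments": {"rows": [[0, 0, 0, 0.0054, 0.0015, 0.025, 0.7], [0, 0, 0, 0, 0, 0.025, 0.7], [0, 0, 0, 0, 0, 0.02, 0.7], [0, 0, 0, 0, 0, 0.01, 0.7], [0, 0, 0, 0, 0, 0, 0.7], [0, 0, 0, 0, 0, 0, 0.7]], "force": 60}}

```text
time: 48.3
tool_pos: [0.443, 0.0103, 0.0665]
tcp_rot: [-2.3, -2.139, 0.0]
wrist_force: [0.7, -0.5, 0.9]
width: 0.695
grip_force: 0.0
```

```bash
python3 -c "
from h import *
go([.4418,.0103,.0615],-.070)"
```

```text
tool shift [-0.     -0.0012  0.005 ] pos [0.443  0.0103 0.0665] F [ 0.7 -0.5  0.9] w 0.695 t 48.3 q6 0.04 tilt [-0. -0. -1.]
tool y angle -0.0725
turn z deg -0.14 or 179.86
```

{"name": "drive_tool", "arguments": {"rows": [[0, 0, 0, 0, -0.0012, 0.003, 0.7], [0, 0, 0, 0, 0, 0.002, 0.7], [0, 0, 0, 0, 0, 0, 0.4], [0, 0, 0, 0, 0, 0, 0.1], [0, 0, 0, 0, 0, 0, 0.1], [0, 0, 0, 0, 0, 0, 0.1], [0, 0, 0, 0, 0, 0, 0.1], [0, 0, 0, 0, 0, 0, 0.1]]}}

```text
time: 48.97
tool_pos: [0.4422, 0.0104, 0.0617]
tcp_rot: [2.3, 2.139, 0.001]
wrist_force: [-1.1, 0.6, 7.4]
width: 0.326
grip_force: 59.1
```

{"name": "drive_tool", "arguments": {"rows": [[0, 0, 0, 0, 0, -0.012, 0.1], [0, 0, 0, 0, 0, -0.015, 0.1], [0, 0, 0, 0, 0, -0.015, 0.1], [0, 1.6, 0, 0, 0, 0, 0.1], [0, 1.6, 0, 0, 0, 0, 0.1], [0, 0, -3.4, 0, 0, 0, 0.1], [0, 0, 0, 0, 0, 0, 0.1], [0, 0, 0, 0, 0, 0, 0.1]]}}

```text
time: 49.63
tool_pos: [0.441, 0.0103, 0.1025]
tcp_rot: [-2.21, -2.179, -0.064]
wrist_force: [0.6, -0.2, -1.1]
width: 0.326
grip_force: 59.5
```

```bash
python3 -c "
from h import *
go([.452,.017,.105],-.011)
p=read_camera('side');q=read_camera('top')
cv2.imwrite('pics/h.png',np.vstack([cv2.resize(q['color'][265:310,295:430,::-1],(798,266),interpolation=cv2.INTER_CUBIC),cv2.resize(p['color'][205:300,200:470,::-1],(798,280),interpolation=cv2.INTER_CUBIC)]))"
```

```text
tool shift [ 0.007   0.0109 -0.0021] pos [0.441  0.0103 0.1025] F [ 0.6 -0.2 -1.1] w 0.326 t 49.63 q6 -0.1 tilt [ 0.056  0.002 -0.998]
tool y angle -0.0146
turn z deg -0.21 or 179.79
```

View pics/h.png

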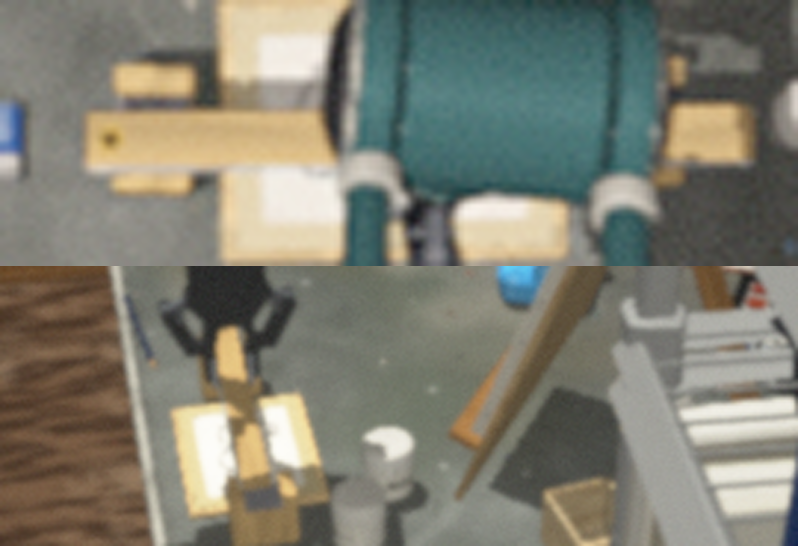

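```bash
python3 - <<'E'
from h import *
p=read_camera('side');q=read_camera('top')
def crop(uv,o,s): return np.round((uv-o+.5)*s-.5)
for roll in(-.05,-.025,0,.025):
    B=box(-15,15,-165,165,12,12)[::2]/1.; B=np.unique(np.vstack([B,box(-15,15,-165,165,0,0)]),axis=0)
    Rm=R.from_euler('zx',[-.012,roll]).as_matrix() if 0 else (R.from_rotvec([0,0,-.012])*R.from_rotvec([roll,0,0])).as_matrix()
    T=B@Rm.T+[.441,.0103,.0965]
    sel=[(-15,165,12),(15,165,12),(-15,-165,12),(15,-165,12),(-15,-165,0),(15,-165,0)]
    X=(np.array(sel)/1000)@Rm.T+[.441,.0103,.0965]
    print(roll,'top',crop(proj(q,X[:4]),[295,265],5.911).astype(int).tolist(),'side',(crop(proj(p,X),[200,205],2.956)+[0,266]).astype(int).tolist())
E
```

```text
-0.05 top [[75, 177], [75, 116], [744, 166], [742, 105]] side [[199, 299], [227, 295], [238, 473], [271, 469], [239, 484], [271, 480]]
-0.025 top [[75, 176], [75, 116], [744, 167], [742, 106]] side [[199, 295], [226, 292], [238, 477], [271, 473], [239, 488], [272, 484]]
0 top [[75, 176], [75, 115], [743, 167], [741, 106]] side [[199, 292], [226, 289], [239, 481], [271, 477], [239, 491], [272, 487]]
0.025 top [[75, 176], [75, 115], [743, 167], [741, 107]] side [[198, 289], [226, 286], [239, 485], [271, 481], [240, 495], [272, 491]]
```

{"name": "drive_tool", "arguments": {"rows": [[0, 0, 0.2, 0.004, 0.0101, 0, 0.1], [0, 0, 0, 0, 0, 0, 0.1], [0, 0, 0, 0, 0, 0.01, 0.1], [0, 0, 0, 0, 0, 0.01, 0.1], [0, 0, 0, 0, 0, 0.006, 0.1], [0, 0, 0, 0, 0, 0, 0.1], [0, 0, 0, 0, 0, 0, 0.1]]}}

```text
time: 50.42
tool_pos: [0.4505, 0.0158, 0.0759]
tcp_rot: [-2.211, -2.175, -0.062]
wrist_force: [0.5, -0.8, -1.5]
width: 0.326
grip_force: 59.5
```

```bash
python3 -c "
from h import *
go([.4512,.017,.055],-.011)"
```

```text
tool shift [0.0001 0.0007 0.0209] pos [0.4505 0.0158 0.0759] F [ 0.5 -0.8 -1.5] w 0.326 t 50.42 q6 -0.09 tilt [ 0.056  0.    -0.998]
tool y angle -0.0165
turn z deg -0.31 or 179.69
```

{"name": "drive_tool", "arguments": {"rows": [[0, 0, -0.3, 0, 0.0007, 0.006, 0.1], [0, 0, 0, 0, 0, 0.005, 0.1], [0, 0, 0, 0, 0, 0.004, 0.1], [0, 0, 0, 0, 0, 0, 0.1]]}}

```text
time: 50.75
tool_pos: [0.4518, 0.0165, 0.0613]
tcp_rot: [-2.206, -2.182, -0.064]
wrist_force: [-0.7, 0.8, -1.7]
width: 0.326
grip_force: 59.5
```

{"name": "drive_tool", "arguments": {"rows": [[0, 0, 0, 0, 0, 0.003, 0.1], [0, 0, 0, 0, 0, 0, 0.1], [0, 0, 0, 0, 0, 0, 0.1]]}}

```text
time: 51.0
tool_pos: [0.4523, 0.0167, 0.0591]
tcp_rot: [-2.207, -2.183, -0.065]
wrist_force: [0.4, -0.4, -2.5]
width: 0.327
grip_force: 59.5
```

{"name": "drive_tool", "arguments": {"rows": [[0, 0, 0, 0, 0, 0.002, 0.1], [0, 0, 0, 0, 0, 0.001, 0.1], [0, 0, 0, 0, 0, 0, 0.1]]}}

```text
time: 51.25
tool_pos: [0.4524, 0.0169, 0.056]
tcp_rot: [-2.207, -2.183, -0.065]
wrist_force: [-0.4, 0.4, -1.7]
width: 0.323
grip_force: 59.5
```

{"name": "drive_tool", "arguments": {"rows": [[0, 0, 0, 0, 0, 0.0015, 0.1], [0, 0, 0, 0, 0, 0, 0.1], [0, 0, 0, 0, 0, 0, 0.1]]}}

```text
time: 51.5
tool_pos: [0.4525, 0.0169, 0.0547]
tcp_rot: [-2.207, -2.183, -0.065]
wrist_force: [0.1, 0.8, -0.9]
width: 0.327
grip_force: 59.5
```

{"name": "drive_tool", "arguments": {"rows": [[0, 0, 0, 0, 0, 0, 0.5], [0, 0, 0, 0, 0, 0, 0.5], [0, 0, 0, 0, 0, 0, 0.5], [0, 0, 0, 0.0011, 0, -0.02, 0.5], [0, 0, 0, 0.0017, 0, -0.03, 0.5], [0, 0, 0, 0.0022, 0, -0.04, 0.5], [0, 0, 0, 0.0017, 0, -0.03, 0.5], [0, -3.2, 0, 0, 0, 0, 0.5]]}}

```text
time: 52.17
tool_pos: [0.4573, 0.0156, 0.1826]
tcp_rot: [2.228, 2.197, 0.017]
wrist_force: [1.2, 0.5, -0.3]
width: 0.501
grip_force: 0.0
```

```bash
python3 -c "
from h import *
go([.4512,.017,.055],-.011)"
```

```text
tool shift [ 0.0014 -0.0082  0.1275] pos [0.4573 0.0156 0.1826] F [ 1.2  0.5 -0.3] w 0.501 t 52.17 q6 -0.01 tilt [-0.001  0.017 -1.   ]
tool y angle -0.0138
turn z deg -0.16 or 179.84
```

{"name": "drive_tool", "arguments": {"rows": [[0, 0, 0, 0.03, 0, -0.01, 0.5], [0, 0, 0, 0.036, 0, -0.01, 0.5], [0, 0, 0, 0.036, 0, 0, 0.5], [0, 0, 0, 0.036, 0, 0, 0.5], [0, 0, 0, 0.036, 0, 0, 0.5], [0, 0, 0, 0.036, 0, 0, 0.5], [0, 0, 0, 0.036, 0, 0, 0.5], [0, 0, 0, 0.036, 0, 0, 0.5]]}}

```text
time: 52.83
tool_pos: [0.455, 0.3009, 0.1952]
tcp_rot: [2.232, 2.207, 0.005]
wrist_force: [1.0, -0.8, 0.7]
width: 0.497
grip_force: 0.0
```

{"name": "drive_tool", "arguments": {"rows": [[0, 0, 0, 0.036, 0, 0, 0.5], [0, 0, 0, 0.036, 0, 0, 0.5], [0, 0, 0, 0.036, 0, 0, 0.5], [0, 0, 0, 0.036, 0, 0, 0.5], [0, 0, 0, 0.036, 0, 0, 0.5], [0, 0, 0, 0, 0, 0, 0.5], [0, 0, 0, 0, 0, 0, 0.5]]}}

```text
time: 53.42
tool_pos: [0.4567, 0.4806, 0.1943]
tcp_rot: [2.229, 2.21, 0.003]
wrist_force: [-0.7, -0.5, -0.5]
width: 0.499
grip_force: 0.0
```

```bash
python3 -c "
from h import *
measure('bar',(.452,.0165),z=.048,yaws=[-.011],n=3,hz=.01)
measure('pot',(.450,-.197),n=2,yaws=[0])
p=read_camera('side');q=read_camera('top')
cv2.imwrite('pics/z.png',np.hstack([cv2.resize(p['color'][185:325,245:340,::-1],(380,560),interpolation=cv2.INTER_CUBIC),cv2.copyMakeBorder(cv2.resize(q['color'][250:330,282:447,::-1],(420,204),interpolation=cv2.INTER_CUBIC),0,356,0,0,0)]))"
```

```text
bar both [ 0.4533  0.0138 -0.0123] 0.044 [('top', 956), ('top', 1086), ('top', 1149), ('side', 719), ('side', 729), ('side', 672)]
    top [ 0.4545  0.0119 -0.0104] 0.041
    side [ 0.452   0.0153 -0.0116] 0.019
pot both [ 0.4519 -0.1976  0.105 ] 0.046 [('top', 133), ('side', 217), ('side', 230)]
    top [ 0.4541 -0.1996  0.116 ] 0.008
    side [ 0.4512 -0.1955  0.1483] 0.029
```

View pics/z.png

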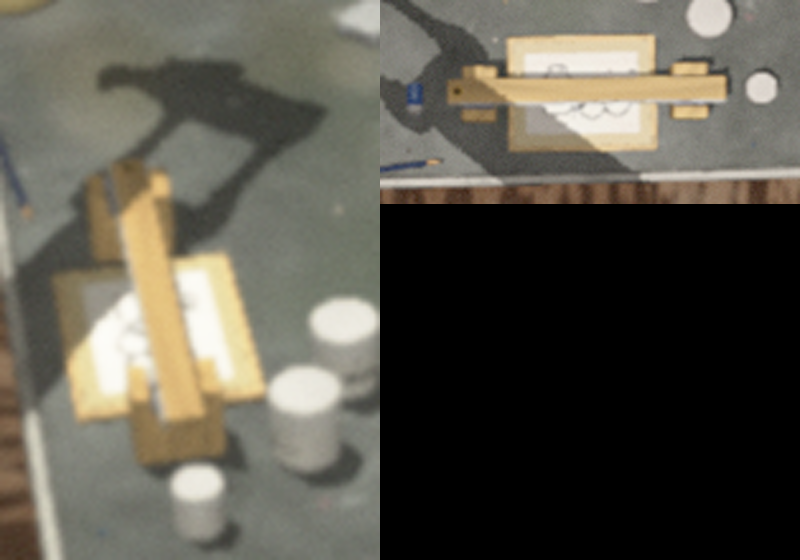

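```bash
python3 -c "
from workcell import workorder
print(workorder.finish_job())"
```

```text
the job is handed in; nothing more can be done
None
```

The job is handed in and the final pictures show everything in place; while setting down the eraser I knocked one end of the bar out of its saddle and re-seated it after the pot and eraser were down, and it now sits about 2 mm off centre (roughly 18 mm of overhang on the left, 22 mm on the right).

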